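# Lock up the battery chest and put the key back

## Task

Lock up the green battery chest: its lid has been left open with the bolt turned out, so fit the red key in the lock, turn it clockwise to draw the bolt, swing the lid fully shut, then turn the key back to throw the bolt. Take the key out, lay it flat in the key tray, and leave everything else where it is.

Things in the scene. Friction and masses are not known exactly. Their poses are not given: they have to be found in the camera images.
- key_grip (a point): Middle of the red key's plastic grip, a block 85 mm long (x), 40 mm wide (y), 32 mm thick (z). Own x axis runs along the key to its steel tip. The key starts lying flat in the tray on a 40 mm wide side, this point 16 mm above the tray floor, tip roughly away from the robot. Loose, about 0.12 kg.
- key_tip (a point): Nose of the key, 76 mm from key_grip along x, 33.5 mm beyond the flat end face of the grip. From that face a 7 mm round shank carries two flat bits, together 26 mm wide along the key's y, 7 mm thick along z and 18 mm long, starting 12.5 mm from the face; the 3 mm nose is narrower. The key is the same after half a turn about its length.
- key: The whole key; origin and axes as key_grip.
- lock_mouth (a point): Centre of the key slot in the brass lock plate's top face (plate 60 x 70 mm, 10 mm thick), 124 mm above the table. z points straight up out of the lock, x level to the lid and its hinge, y along the slot. Slot 10.5 mm (x) by 29.5 mm (y), mouth bevelled 3 mm; the plug below takes the bits with 1 mm play.
- chest: Green steel chest fixed to the table; origin on the table below lock_mouth, same axes. It reaches from x = -45 to 230 mm and y = -160 to 160 mm. The fixed sill in front (x = -45 to 45 mm) holds the lock; behind it the lid. Sill and shut lid are 120 mm high. The key goes straight down, bits along y, either way round, 33.5 mm deep until its grip's end face sits on the plate; there it stands by itself.
- lock (a joint): Angle of the lock's plug and bolt, rad: 0 = bolt out (locked), 1.571 = bolt drawn (end stop); grows clockwise seen from above. Turns stiffly (0.06 N m), stays where left; the key has 0.06 rad of play in it. The key goes in and comes out only at 0: once turned, its bits are caught under the plate. With the bolt out the lid stops about 0.07 rad short of shut.
- lid (a joint): Lid angle, rad: 0 = fully shut, positive = open. A stiff hinge holds the lid wherever it is left; at its free edge it takes about 2 to 5 N to push down.
- lid_edge (a point): Middle of the lid's free edge at its upper face; moves with the lid. x lies in the lid from this edge to the hinge, y along the edge, z out of the upper face. The lid is 320 mm wide, 8 mm thick; a black finger strip 70 mm wide, 5 mm proud, sits at mid-edge. The hinge line is 170 mm from this edge, at the lid's underside: 220 mm behind lock_mouth along its x, 112 mm above the table. Shut, the edge is 50 mm behind lock_mouth.
- key_tray: Shallow plywood key tray fixed to the table, 260 mm (x) by 230 mm (y), walls 6 mm thick and 18 mm high, inner floor 6 mm above the table; origin at the centre of its underside. A folded rule lies along its +y side, the rest is free for the key.
- rule: Bystander, to be left alone: folded wooden rule lying in the key tray, 163 x 30 x 16 mm.
- screw_jar: Bystander, to be left alone: glass jar of screws behind the tray, 68 mm across, 85 mm tall.
- mug: Bystander, to be left alone: white mug behind the tray, 80 mm across, 92 mm tall.
- screwdriver: Bystander, to be left alone: yellow-handled screwdriver lying in front of the chest.
- hammer: Bystander, to be left alone: hammer lying at the left of the table.
- glue: Bystander, to be left alone: white glue bottle at the right, 60 mm across, 170 mm tall.
- plane: Bystander, to be left alone: small metal hand plane at the right, 170 x 50 mm, 75 mm tall.
- battery: Bystander, to be left alone: black tool battery at the left, 115 x 68 x 59 mm.
Things that resemble listed ones, but are neither listed nor needed, are in the scene too. What is shaped like the key but blue or purple is not meant.

How it is judged (in metres and radians):
On the way, in this order (a step that is already met when the one before it is completed fails the run):
1. the key is in the lock and turned clockwise until the bolt is drawn (value of joint lock above 1.35 rad and distance between key_grip and lock_mouth below 0.052 m), for 0.1 s.
2. the lid is fully shut while the bolt is drawn (value of joint lid below 0.02 rad and value of joint lock above 1.2 rad and distance between key_grip and lock_mouth below 0.052 m), for 0.1 s.
3. the key is turned back, throwing the bolt over the lid's strike (value of joint lid below 0.025 rad and value of joint lock below 0.15 rad and distance between key_grip and lock_mouth below 0.052 m), for 0.1 s.
At the end, for the whole second after the job is handed in: The lid is shut (within 0.025 rad), the lock is back at 0 (within 0.15 rad) with the bolt out, and the key lies flat (within 0.2 rad of level) on the floor of the key tray, its middle inside the tray, at rest and let go; the bystanders stand within 40 mm of where they were (value of joint lid below 0.025 rad and value of joint lock below 0.15 rad and x of key_grip in the frame of key_tray between -0.125 and 0.125 m and y of key_grip in the frame of key_tray between -0.11 and 0.11 m and z of key_grip in the frame of key_tray between 0.01 and 0.035 m and angle between key_grip's own x axis and vertical between 1.37 and 1.77 rad and linear speed of key below 0.02 m/s and contact force between key and the fingers below 0.05 N); the robot touches nothing.
It fails at once if a bystander is pushed or carried more than 40 mm from its place (distance of any of rule, screw_jar, mug, screwdriver, hammer, glue, plane, battery from where it was at the start of the episode above 0.04 m).
It also fails if it takes over 72 s, if anything falls off the work surface, if the arm or the gripper's body presses on something with over 40 N, if the wrist force passes 120 N, or if a joint passes its speed limit or range.

## Robot

A 6-joint arm with a two-finger parallel gripper is mounted at the origin on the work surface. World frame = base frame: x ahead of the robot, y to its left, z up, the work surface at z = 0. Lengths are in mm, angles in rad, forces in N, time in s.
With the tool pointing down it reaches from about 350 to 975 mm from the base axis. Payload 7.1 kg.
Tool frame: the origin (TCP) lies between the finger pads; the fingertips stand 14 mm ahead of it and the grasp point (between the pads) lies 5 mm behind it (ctrl.tcp_to_tips is the distance from the TCP to the fingertips, in mm); z points along the fingers, y is the line along which they close (so a half turn about z gives the same grasp; the last joint's range is limited). The gripper opens to 88 mm and grips with 3 to 60 N. Pads are 20 mm wide; open, the fingers measure 115 mm over their backs; the gripper's body (75 mm by 178 mm) begins 61 mm behind the grasp point.
Start: joints at [-1.353, 0.423, 1.63, -0, 1.089, -0.019], TCP at [146.64, -607.537, 236.675] pointing down, gripper open.
Joint ranges: [-3, 3], [-0.9, 2.11], [0.09, 2.58], [-1.31, 4.45], [0.11, 2.69], [-2.54, 2.54]. Speed limits (rad/s): [2.39, 2.39, 3.01, 3.14, 3.14, 3.14].

## Interface

Orientations are given as a rotation vector (axis times angle).
In Python, from workcell import ctrl gives the robot as it stands.
- The arm moves only by the tool apply_moves, never from a script. Its argument "series" is a list that holds one entry, the list of rows, each a list of 7 numbers: the shift along the tool's x, y, z in cm, then the turn, a rotation vector about the tool's x, y, z in degrees, then the opening, from 0 (shut) to 1 (fully open). A call has 1 to 12 rows; each row shifts and turns the commanded pose from where the row before left it, along the tool's axes as they then stand; what a row does not reach is not made up. A row lasts 1/10 s, in which the tool goes at most 50 mm and 8.59 degrees, less where a joint would pass 70% of its speed; a pose out of reach is approached as far as the arm can. A call with a gripper value outside its range is refused whole. The fingers move at their own pace and stop on an object; the grip force is fixed at half the most. Time passes only in rows, so rows that do not move let the fingers close. It gives the time, the measured TCP pose, the force and the opening at its end, in the units of the state.
- ctrl.get_obs(): the state, without advancing time (a new reading comes with each control period).
- ctrl.get_image(name): name is "scene" or "top"; returns a dict with "img" (384x512x3 uint8, blue, green, red), "K" (3x3 intrinsics, pixels), "cam_to_world" (4x4, takes a point from camera to world coordinates). Camera axes: x right, y down, z forward; pixel columns grow to the right and rows downward; lengths in mm; the calibration is good to about 2 mm. A picture is of the moment at which its call begins. There is no depth.
- ctrl.close_job(): hands the job in, once; it reports no verdict.
The state is a dict: "t": time; "qpos": joint angles; "qvel": joint speeds; "joint_torque": joint torques, N m; "ee_pos": TCP position; "orientation": TCP orientation; "ft_force": force on the tool from outside, world axes, zero at the start; "moment": the same for the moment, N m; "width": finger opening in mm.
Only numpy, scipy, OpenCV 4.12 (cv2) and the standard library are available. Lean on these libraries where they do the work, as an engineer would, in place of code of your own. Each camera call takes 0.05 s, during which the arm holds its last target. There are 200 camera calls.

## Working session

There is one attempt and no reset: what is moved stays moved. The work goes in short steps, Python scripts to look and compute and a tool call to move; the robot and the scene stay as the last step left them, time stands still between calls to the robot, and variables do not carry over. Pictures are saved under pics/ and viewed, on a budget of 10 in all, crops included, one or two more only if the job needs it, and the job is handed in when it is done.

Besides the shell and the picture viewer there is one more tool, called after "Emit:" as a command line: name --argument value ..., lists and objects as JSON in quotes. apply_moves: Moves the arm, as the interface text tells. Its arguments: {"type":"object","properties":{"series":{"type":"array","items":{"type":"array","items":{"type":"array","items":{"type":"number"}}}}},"required":["series"]}

```bash
mkdir -p pics; ls
python3 - <<'E'
from workcell import ctrl
import cv2,numpy as np
o=ctrl.get_obs();print(o['t'],o['ee_pos'],o['orientation'],o['width'],ctrl.tcp_to_tips)
for n in("scene","top"):
    d=ctrl.get_image(n);cv2.imwrite(f"pics/{n}0.png",d["img"]);print(n,np.round(d["K"],1).tolist(),np.round(d["cam_to_world"],3).tolist())
E
```

```text
pics
0.0 [ 146.51923579 -607.01867671  235.89392074] [-3.11807283e+00 -3.70901738e-01  2.49806898e-04] 87.86077897103165 14.0
scene [[439.1, 0.0, 254.0], [0.0, 439.1, 194.8], [0.0, 0.0, 1.0]] [[-0.987, -0.123, 0.1, 394.072], [-0.157, 0.677, -0.719, 1051.739], [0.021, -0.725, -0.688, 1114.117], [0.0, 0.0, 0.0, 1.0]]
top [[398.3, 0.0, 251.1], [0.0, 398.3, 199.0], [0.0, 0.0, 1.0]] [[-0.011, -0.992, 0.122, 366.561], [-1.0, 0.011, 0.0, -18.057], [-0.001, -0.122, -0.993, 1352.246], [0.0, 0.0, 0.0, 1.0]]
```

View pics/top0.png

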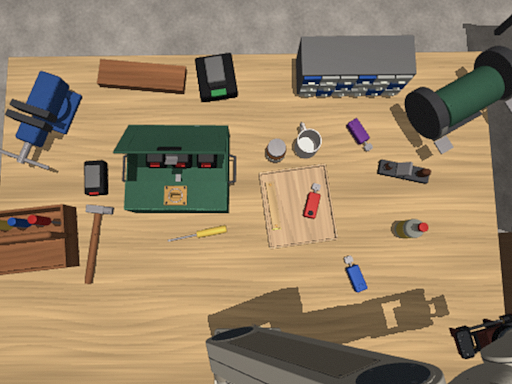

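View pics/scene0.png

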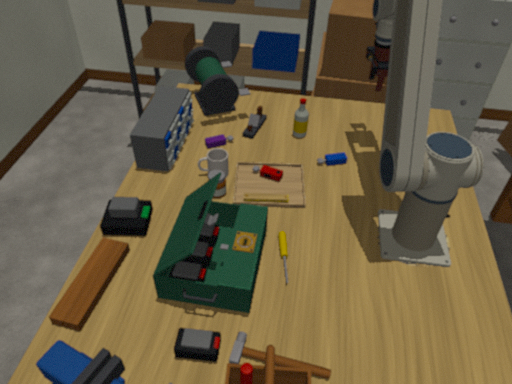

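The top picture shows the red key near (312,205) in the tray, the chest around (177,170) with its brass plate at (175,195), and the lid open towards the back. I'll zoom in on the key and the lock.

```bash
cat > h.py <<'E'
from workcell import ctrl
import cv2,numpy as np
from scipy.spatial.transform import Rotation as R
def p2w(d,u,v,z):
    T=d["cam_to_world"];r=T[:3,:3]@np.linalg.inv(d["K"])@[u,v,1];c=T[:3,3]
    return c+r*(z-c[2])/r[2]
def w2p(d,p):
    T=d["cam_to_world"];q=d["K"]@(T[:3,:3].T@(np.asarray(p,float)-T[:3,3]));return q[:2]/q[2]
def crop(d,u,v,w,h,s): # w,h in source px
    return cv2.resize(d["img"][v:v+h,u:u+w],None,fx=s,fy=s,interpolation=cv2.INTER_CUBIC)
E
python3 - <<'E'
from h import *
d=ctrl.get_image("top")
# tray crop origin (255,155); lock crop origin (115,120)
a=crop(d,255,158,88,96,4.5); b=crop(d,150,175,60,40,6.5)
H=max(a.shape[0],b.shape[0]);f=lambda i:cv2.copyMakeBorder(i,0,H-i.shape[0],0,4,0)
cv2.imwrite("pics/z1.png",np.hstack([f(a),f(b)])); print(a.shape,b.shape)
hsv=cv2.cvtColor(d["img"],cv2.COLOR_BGR2HSV)
m=((hsv[...,0]<8)|(hsv[...,0]>172))&(hsv[...,1]>150)&(hsv[...,2]>70)
m[:170]=0;m[230:]=0;m[:,:290]=0;m[:,335:]=0
c=cv2.findContours(m.astype(np.uint8),0,1)[0];c=max(c,key=len)
r=cv2.minAreaRect(c);print(r)
print([p2w(d,*q,22).round(1).tolist() for q in cv2.boxPoints(r)],p2w(d,*r[0],22+8))
g=(hsv[...,0]>12)&(hsv[...,0]<28)&(hsv[...,1]>120)&(hsv[...,2]>120)
E
```

```text
(432, 396, 3) (260, 390, 3)
((311.5590515136719, 204.74917602539062), (11.85278606414795, 25.48062515258789), 13.240520477294922)
[[471.5, -190.6, 22.0], [555.1, -212.6, 22.0], [545.5, -251.2, 22.0], [462.0, -229.0, 22.0]] [ 507.51321957 -219.58186439   30.        ]
```

View pics/z1.png

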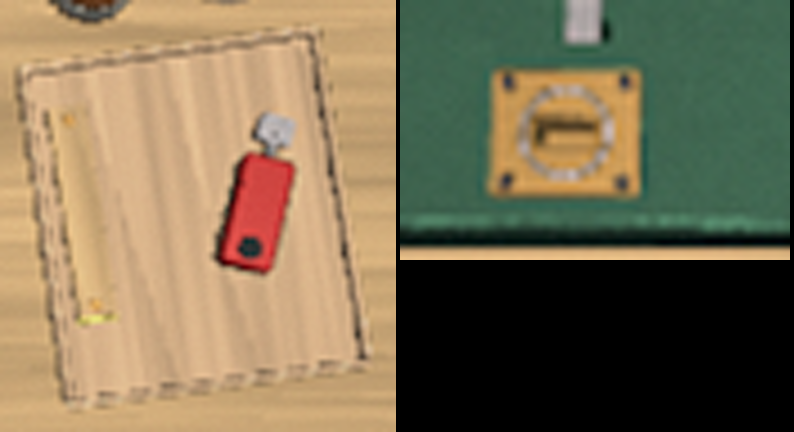

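The zoom shows the key lying tip up-image and slightly right, the tray free around it, and the slot running level in the image at about (172,195). Next I'll compute the positions and check the lid angle.

Run:
```python
from h import *
d=ctrl.get_image("top");hsv=cv2.cvtColor(d["img"],cv2.COLOR_BGR2HSV)
def rect(m,u0,u1,v0,v1):
    z=np.zeros_like(m);z[v0:v1,u0:u1]=m[v0:v1,u0:u1]
    c=max(cv2.findContours(z.astype(np.uint8),0,1)[0],key=cv2.contourArea);return cv2.minAreaRect(c)
def rep(n,r,z):
    b=np.array([p2w(d,*q,z)[:2] for q in cv2.boxPoints(r)]);c=p2w(d,*r[0],z)
    e=[b[1]-b[0],b[2]-b[1]];print(n,c.round(1),[(np.hypot(*x).round(1),np.degrees(np.arctan2(x[1],x[0])).round(2)) for x in e])
H,S,V=cv2.split(hsv)
rep("key",rect(((H<8)|(H>172))&(S>150)&(V>70),290,335,170,230),38)
rep("plate",rect((H>12)&(H<28)&(S>110)&(V>110),155,200,180,212),124)
# dark slot
rep("slot",rect((V<110)&(H<40),166,184,190,203),124)
g=(H>60)&(H<95)&(S>80)
rep("chest",rect(g,110,235,150,225),120)
# tray corners from zoom (outer, z=18..24)
for u,v in((22,68),(315,30),(368,358),(72,402)): print("tray",p2w(d,255+u/4.5,158+v/4.5,18).round(1))
s=ctrl.get_image("scene")
cv2.imwrite("pics/z2.png",np.hstack([crop(s,145,165,135,145,3),crop(d,110,115,130,105,3)[:435] if 0 else cv2.copyMakeBorder(crop(d,110,115,130,105,3),0,120,0,0,0)]))
```

```text
key [ 506.7 -218.1   38. ] [(np.float64(85.4), np.float64(-14.7)), (np.float64(39.9), np.float64(-104.07))]
plate [532.8 218.7 124. ] [(np.float64(68.7), np.float64(-90.65)), (np.float64(56.5), np.float64(-179.49))]
slot [535.7 219.4 124. ] [(np.float64(25.6), np.float64(-76.4)), (np.float64(6.1), np.float64(-165.53))]
chest [577.7 232.5 120. ] [(np.float64(361.0), np.float64(-90.65)), (np.float64(196.9), np.float64(179.77))]
tray [619.  -48.9  18. ]
tray [ 645.7 -271.3   18. ]
tray [ 397.9 -302.2   18. ]
tray [367.9 -82.4  18. ]
```

View pics/z2.png

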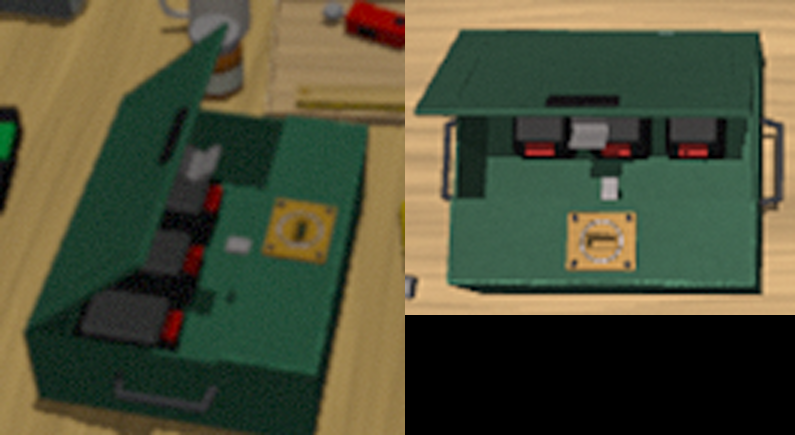

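The lid's free edge shows at about (113..228, 152) in top, so it is open roughly 60°. The slot is at about (245,241) in scene. I'll solve the lid angle, cross-check the lock and key with both cameras, and plan the grasp.

```bash
cat >> h.py <<'E'
def lid(th,y,L=None,yaw=np.radians(-0.65),up=0,back=0):
    # point on lid upper face at 'back' mm from the free edge
    r=170-back; x=220-r*np.cos(th)+(8+up)*np.sin(th); z=112+r*np.sin(th)+(8+up)*np.cos(th)
    c,s=np.cos(yaw),np.sin(yaw); return np.array([L[0]+c*x-s*y,L[1]+s*x+c*y,z])
def tool(heading,down,flip=0):
    # tool z at 'down' rad below level towards heading; tool y level (to the left of heading, or right if flip)
    z=np.array([np.cos(heading)*np.cos(down),np.sin(heading)*np.cos(down),-np.sin(down)])
    y=np.array([-np.sin(heading),np.cos(heading),0])*(-1 if flip else 1)
    return R.from_matrix(np.c_[np.cross(y,z),y,z])
def cur():
    o=ctrl.get_obs(); return np.array(o["ee_pos"]),R.from_rotvec(o["orientation"]),o
def plan(p,r,n=None,p0=None,r0=None):
    # n equal rows straight from (p0,r0) to (p,r); prints the row
    if p0 is None: p0,r0,_=cur()
    rv=(r0.inv()*r).as_rotvec(); dp=np.asarray(p)-p0
    if n is None: n=int(np.ceil(max(np.linalg.norm(dp)/45,np.degrees(np.linalg.norm(rv))/8,1)))
    # rows rotate the frame progressively
    k=[(r0*R.from_rotvec(rv*i/n)).inv().apply(dp/n)/10 for i in range(n)]
    t=np.degrees(rv/n)
    print("n",n); print([[*np.round(x,2).tolist(),*np.round(t,2).tolist()] for x in k])
E
python3 - <<'E'
from h import *
from scipy.optimize import least_squares
d=ctrl.get_image("top");s=ctrl.get_image("scene")
def tri(a,b):
    f=lambda p:np.r_[w2p(d,p)-a,w2p(s,p)-b]; r=least_squares(f,[500,0,100]);return r.x.round(1),r.fun.round(2)
print("slot",tri((175.1,194.9),(245,241)))
print("slot scene@124",p2w(s,245,241,124).round(1),"top",p2w(d,175.1,194.9,124).round(1))
L=[533.5,218.5]
for v in (151.8,152.5,153.2):
    r=least_squares(lambda t:w2p(d,lid(t[0],0,L))[1]-v,[1.0]);print(v,r.x,lid(r.x[0],0,L).round(1))
for th in(.9,1.,1.1,1.2):print(th,[w2p(d,lid(th,y,L)).round(1).tolist()+w2p(s,lid(th,y,L)).round(1).tolist() for y in(-160,160)])
H,S,V=cv2.split(cv2.cvtColor(s["img"],cv2.COLOR_BGR2HSV))
m=((H<8)|(H>172))&(S>150)&(V>60);z=np.zeros_like(m);z[155:190,255:290]=m[155:190,255:290]
c=max(cv2.findContours(z.astype(np.uint8),0,1)[0],key=cv2.contourArea);print("key scene",cv2.minAreaRect(c),w2p(s,[506.7,-218.1,25]))
c0,r0,o=cur();print(r0.as_matrix().round(2).tolist())
E
```

```text
slot (array([532.9, 218.2, 124.6]), array([ 0.  ,  0.03, -0.03, -0.01]))
slot scene@124 [532.9 217.7 124. ] top [533.1 218.4 124. ]
151.8 [0.80707035] [641.7 217.3 240.3]
152.5 [0.79388622] [640.  217.3 238.8]
153.2 [0.78057825] [638.3 217.3 237.3]
0.9 [[224.0, 146.7, 215.7, 168.9], [111.1, 146.7, 186.3, 249.4]]
1.0 [[223.8, 140.9, 211.0, 166.0], [110.2, 140.9, 180.5, 246.2]]
1.1 [[223.7, 134.9, 206.0, 163.4], [109.5, 134.9, 174.3, 243.4]]
1.2 [[223.6, 128.7, 200.7, 161.1], [108.9, 128.8, 167.9, 240.8]]
key scene ((270.6500244140625, 172.5500030517578), (21.819713592529297, 11.384199142456055), 18.434947967529297) [271.26727489 172.77423354]
[[0.97, 0.23, -0.0], [0.23, -0.97, 0.0], [0.0, -0.0, -1.0]]
```

Lock at about (533, 218.3, 124), lid open about 0.79 rad, key at (506.7,-218.1) with yaw about -14.3°. I'll move above the key and use the readings to fit the arm's kinematics, because the wrist limits decide how the key can be stood up.

```bash
cat >> h.py <<'E'
KEY=np.array([506.7,-218.1,22.]);KY=np.radians(-14.3);LOCK=np.array([533.,218.3,124.]);CY=np.radians(-0.65)
E
python3 - <<'E'
from h import *
ux=np.array([np.cos(KY),np.sin(KY),0])
p=KEY-12*ux;p[2]=110
plan(p,tool(KY,np.pi/2,1),12)
E
```

```text
n 12
[[3.59, -2.5, 1.05, -0.0, 0.0, 2.32], [3.49, -2.64, 1.05, -0.0, 0.0, 2.32], [3.38, -2.78, 1.05, -0.0, 0.0, 2.32], [3.26, -2.91, 1.05, -0.0, 0.0, 2.32], [3.14, -3.04, 1.05, -0.0, 0.0, 2.32], [3.01, -3.17, 1.05, -0.0, 0.0, 2.32], [2.88, -3.29, 1.05, -0.0, 0.0, 2.32], [2.75, -3.4, 1.05, -0.0, 0.0, 2.32], [2.61, -3.51, 1.05, -0.0, 0.0, 2.32], [2.46, -3.61, 1.05, -0.0, 0.0, 2.32], [2.31, -3.71, 1.05, -0.0, 0.0, 2.32], [2.16, -3.8, 1.05, -0.0, 0.0, 2.32]]
```

Emit:
apply_moves --series '[[[3.59, -2.5, 1.05, 0, 0, 2.32, 1], [3.49, -2.64, 1.05, 0, 0, 2.32, 1], [3.38, -2.78, 1.05, 0, 0, 2.32, 1], [3.26, -2.91, 1.05, 0, 0, 2.32, 1], [3.14, -3.04, 1.05, 0, 0, 2.32, 1], [3.01, -3.17, 1.05, 0, 0, 2.32, 1], [2.88, -3.29, 1.05, 0, 0, 2.32, 1], [2.75, -3.4, 1.05, 0, 0, 2.32, 1], [2.61, -3.51, 1.05, 0, 0, 2.32, 1], [2.46, -3.61, 1.05, 0, 0, 2.32, 1], [2.31, -3.71, 1.05, 0, 0, 2.32, 1], [2.16, -3.8, 1.05, 0, 0, 2.32, 1]]]'

```text
t: 1.55
ee_pos: [496.1, -213.7, 110.4]
orientation: [3.117, -0.393, 0.001]
ft_force: [0.5, -0.8, -0.1]
width: 87.9
```

```bash
python3 -c "
from h import *
p,r,o=cur();print(o['t'],np.round(o['qpos'],4).tolist(),p.tolist(),r.as_matrix()[:,2],o['ft_force'])"
```

```text
1.55 [-0.4288, 0.4839, 1.8974, -0.0, 0.7598, 1.3928] [496.1494804949889, -213.74363432414316, 110.4239403714085] [ 4.11884076e-04 -1.90192931e-04 -9.99999897e-01] [ 0.53243404 -0.75495607 -0.07511505]
```

Emit:
apply_moves --series '[[[0, 0, -0.5, 0, 8, 0, 1], [0, 0, 0, 0, 8, 0, 1], [0, 0, 0, 0, 8, 0, 1], [0, 0, 0, 0, 8, 0, 1], [0, 0, 0, 0, 0, 0, 1]]]'

```text
t: 2.05
ee_pos: [500.5, -204.0, 115.2]
orientation: [3.044, -0.362, 0.641]
ft_force: [-0.1, -0.2, -0.1]
width: 87.7
```

```bash
python3 -c "
from h import *
p,r,o=cur();print(o['t'],np.round(o['qpos'],4).tolist(),p.tolist(),r.as_matrix()[:,2],o['ft_force'])"
```

```text
2.05 [-0.4819, 0.3993, 2.1479, 0.5875, 0.2423, 0.7785] [500.48176035221024, -203.98196411405587, 115.18121486009495] [ 0.39666991 -0.05737571 -0.91616648] [-0.12561134 -0.1679081  -0.06413762]
```

```bash
cat >> h.py <<'E'
Rz=lambda a:R.from_euler('z',a);Ry=lambda a:R.from_euler('y',a)
def fk(q,P):
    a1,d1,a2,d4,a3,d6=P; A=Rz(q[0]);B=A*Ry(q[1]);C=A*Ry(q[1]+q[2])
    r=C*Rz(q[3])*Ry(q[4])*Rz(q[5]+np.pi/2)
    return A.apply([a1,0,d1])+B.apply([0,0,a2])+C.apply([a3,0,d4])+r.apply([0,0,d6]),r
E
python3 - <<'E'
from h import *
from scipy.optimize import least_squares
D=[([-1.353,.423,1.63,0,1.089,-.019],[146.64,-607.537,236.675]),
([-0.4288, 0.4839, 1.8974, -0.0, 0.7598, 1.3928],[496.15,-213.74,110.42]),
([-0.4819, 0.3993, 2.1479, 0.5875, 0.2423, 0.7785],[500.48,-203.98,115.18])]
for reg in(1e-3,1e-2):
  f=lambda P:np.r_[np.ravel([fk(q,P)[0]-p for q,p in D]),reg*(P[0]),reg*P[4],reg*(P-[0,350,450,400,0,230])]
  r=least_squares(f,[0,350,450,400,0,230]);print(r.x.round(1),r.fun[:9].round(2))
print(fk(D[2][0],r.x)[1].as_matrix()[:,2])
E
```

```text
[-56.7 283.4 670.3 507.9  92.7 338.7] [-11.53  -2.98   1.56  -6.75 -10.    -4.33  -1.48  -6.18   2.77]
[-50.1 292.2 656.2 506.6  91.9 336.2] [-11.51  -3.05   1.42  -6.95  -9.91  -3.91  -1.49  -6.55   2.5 ]
[ 0.39676009 -0.05743226 -0.91612388]
```

```bash
sed -i 's/A.apply(\[a1,0,d1\])/A.apply([a1,11.9,d1])/' h.py
python3 - <<'E'
from h import *
from scipy.optimize import least_squares
D=[([-1.353,.423,1.63,0,1.089,-.019],[146.64,-607.537,236.675]),
([-0.4288, 0.4839, 1.8974, -0.0, 0.7598, 1.3928],[496.15,-213.74,110.42]),
([-0.4819, 0.3993, 2.1479, 0.5875, 0.2423, 0.7785],[500.48,-203.98,115.18])]
for reg,fx in((1e-3,0),(1e-2,0),(1e-2,1)):
  f=lambda P:np.r_[np.ravel([fk(q,P)[0]-p for q,p in D]),(10*fx+reg)*np.array([P[0],P[4]]),reg*(P-[0,300,450,400,0,230])]
  r=least_squares(f,[0,350,450,400,0,230]);print(r.x.round(1),r.fun[:9].round(2))
E
```

```text
[  0.6 313.7 561.9 485.2  77.8 295.5] [-0.  0. -0. -0.  0.  0. -0. -0. -0.]
[  2.9 316.4 556.9 484.5  77.3 294.4] [-0.    0.02 -0.04 -0.04  0.02  0.16 -0.02 -0.16 -0.12]
[0.000e+00 2.487e+02 4.980e+02 4.593e+02 1.000e-01 2.438e+02] [ -2.94  13.29   9.24   7.46  -3.41   2.38   1.23  -8.4  -11.62]
```

```bash
cat >> h.py <<'E'
from scipy.optimize import least_squares
P=np.array([0.6,313.7,561.9,485.2,77.8,295.5])
LO=np.array([-3,-.9,.09,-1.31,.11,-2.54]);HI=np.array([3,2.11,2.58,4.45,2.69,2.54])
def ik(p,r,q0):
    f=lambda q:(lambda x:np.r_[(x[0]-p)/100,(r.inv()*x[1]).as_rotvec()])(fk(q,P))
    s=least_squares(f,np.clip(q0,LO+.01,HI-.01),bounds=(LO,HI));return s.x,np.abs(s.fun).max()
def iks(p,r,n=25,seed=0):
    g=np.random.default_rng(seed);out=[]
    for _ in range(n):
        q,e=ik(p,r,g.uniform([-1.2,-.5,.5,-1.3,.2,-2.5],[1.2,1.2,2.4,4.4,2.5,2.5]))
        if e<1e-3 and not any(np.abs(q-x).max()<.05 for x in out): out.append(q)
    return out
E
python3 - <<'E'
from h import *
for a in(0,15,25):
  al=np.radians(a)
  for fl in(0,1):
    for turn in(0,45,90):
      r=tool(CY-np.radians(turn),al,fl); p=LOCK+[0,0,42.5+15]+r.apply([0,0,5])
      print(a,fl,turn,[q.round(2).tolist() for q in iks(p,r)])
  r=tool(KY,np.pi/2-al,1);ux=np.array([np.cos(KY),np.sin(KY),0]);p=KEY-15*ux;p[2]=28;p=p+r.apply([0,0,5])
  print("pick",a,[q.round(2).tolist() for q in iks(p,r)])
E
```

```text
0 0 0 [[0.7, 0.91, 2.31, 3.86, 1.63, 1.62]]
0 0 45 []
0 0 90 [[0.74, 1.03, 1.4, -0.95, 2.03, 1.01]]
0 1 0 [[0.7, 0.91, 2.31, 3.86, 1.63, -1.52]]
0 1 45 []
0 1 90 [[0.74, 1.03, 1.4, -0.95, 2.03, -2.13]]
pick 0 [[-0.43, 0.63, 1.92, -0.0, 0.58, 1.39]]
15 0 0 [[0.68, 0.69, 2.34, 3.86, 1.22, 1.49]]
15 0 45 []
15 0 90 [[0.73, 0.92, 1.45, -0.83, 1.85, 1.0]]
15 1 0 [[0.68, 0.69, 2.34, 3.86, 1.22, -1.65]]
15 1 45 []
15 1 90 [[0.73, 0.92, 1.45, -0.83, 1.85, -2.14]]
pick 15 [[-0.46, 0.6, 2.08, 0.26, 0.21, 1.11]]
25 0 0 [[0.65, 0.55, 2.32, 3.91, 0.93, 1.36]]
25 0 45 [[0.84, 0.66, 1.92, -1.28, 1.24, 0.98]]
25 0 90 [[0.72, 0.83, 1.48, -0.76, 1.73, 0.98]]
25 1 0 [[0.65, 0.55, 2.32, 3.91, 0.93, -1.78]]
25 1 45 [[0.84, 0.66, 1.92, -1.28, 1.24, -2.16]]
25 1 90 [[0.72, 0.83, 1.48, -0.76, 1.73, -2.16]]
pick 25 [[-0.49, 0.61, 2.18, 2.22, 0.13, -0.87]]
```

Leaning outward at the pick runs into the j5 limit. A tool-down pick and a level-tool insertion (j4≈3.86) both solve, but that grip can't make the turn. So I'll insert from the side, then regrasp from above to turn. First the pick.

Run:
```python
from h import *
ux=np.array([np.cos(KY),np.sin(KY),0]); r=tool(KY,np.pi/2,1)
a=KEY-20*ux;a[2]=75; b=a.copy();b[2]=23
plan(a,r,6); plan(b,r,3,a,r)
```

```text
n 6
[[-0.43, 0.22, 0.54, -0.39, -3.92, 0.12], [-0.39, 0.22, 0.56, -0.39, -3.92, 0.12], [-0.35, 0.22, 0.59, -0.39, -3.92, 0.12], [-0.31, 0.21, 0.62, -0.39, -3.92, 0.12], [-0.27, 0.21, 0.64, -0.39, -3.92, 0.12], [-0.22, 0.21, 0.65, -0.39, -3.92, 0.12]]
n 3
[[-0.0, -0.0, 1.73, 0.0, 0.0, 0.0], [-0.0, -0.0, 1.73, 0.0, 0.0, 0.0], [-0.0, -0.0, 1.73, 0.0, 0.0, 0.0]]
```

Emit:
apply_moves --series '[[[-0.43, 0.22, 0.54, -0.39, -3.92, 0.12, 1], [-0.39, 0.22, 0.56, -0.39, -3.92, 0.12, 1], [-0.35, 0.22, 0.59, -0.39, -3.92, 0.12, 1], [-0.31, 0.21, 0.62, -0.39, -3.92, 0.12, 1], [-0.27, 0.21, 0.64, -0.39, -3.92, 0.12, 1], [-0.22, 0.21, 0.65, -0.39, -3.92, 0.12, 1], [0, 0, 0, 0, 0, 0, 1]]]'

```text
t: 2.75
ee_pos: [490.1, -215.6, 75.4]
orientation: [3.112, -0.39, 0.002]
ft_force: [0.0, 0.3, -0.4]
width: 87.7
```

Run:
```python
from h import *
ux=np.array([np.cos(KY),np.sin(KY),0]); r=tool(KY,np.pi/2,1)
b=KEY-20*ux;b[2]=23
p,r0,o=cur();print(p,r0.as_matrix()[:,2],b,o['qpos'].round(3) if hasattr(o['qpos'],'round') else o['qpos'])
plan(b,r,3)
```

```text
[ 490.07036359 -215.55895833   75.36748619] [ 7.29607667e-04 -5.44110825e-03 -9.99984931e-01] [ 487.31968537 -213.16001975   23.        ] [-0.434  0.538  1.921 -0.007  0.68   1.392]
n 3
[[-0.11, -0.06, 1.75, 0.1, -0.04, -0.0], [-0.11, -0.06, 1.75, 0.1, -0.04, -0.0], [-0.11, -0.06, 1.75, 0.1, -0.04, -0.0]]
```

Emit:
apply_moves --series '[[[-0.11, -0.06, 1.75, 0.1, -0.04, 0, 1], [-0.11, -0.06, 1.75, 0.1, -0.04, 0, 1], [-0.11, -0.06, 1.75, 0.1, -0.04, 0, 1], [0, 0, 0, 0, 0, 0, 1], [0, 0, 0, 0, 0, 0, 0.3], [0, 0, 0, 0, 0, 0, 0.3], [0, 0, 0, 0, 0, 0, 0.3], [0, 0, 0, 0, 0, 0, 0.3], [0, 0, 0, 0, 0, 0, 0.3]]]'

```text
t: 3.65
ee_pos: [486.1, -211.3, 23.4]
orientation: [-3.113, 0.389, -0.002]
ft_force: [0.0, 0.1, -0.4]
width: 51.2
```

Run:
```python
from h import *
p,r,o=cur();print(p,r.as_matrix().round(4).tolist(),o['width'],np.round(o['qpos'],4))
```

```text
[ 486.05569218 -211.30985812   23.43308769] [[0.9692, -0.2463, 0.0019], [-0.2463, -0.9692, 0.0039], [0.0009, -0.0042, -1.0]] 51.17659908305921 [-0.435   0.6281  1.9379  0.008   0.5755  1.378 ]
```

Emit:
apply_moves --series '[[[0, 0, 0, 0, 0, 0, 0], [0, 0, 0, 0, 0, 0, 0], [0, 0, 0, 0, 0, 0, 0], [0, 0, 0, 0, 0, 0, 0], [0, 0, -1, 0, 0, 0, 0], [0, 0, -2, 0, 0, 0, 0], [0, 0, -4, 0, 0, 0, 0], [0, 0, -4, 0, 0, 0, 0], [0, 0, -4, 0, 0, 0, 0], [0, 0, -4, 0, 0, 0, 0], [0, 0, -4, 0, 0, 0, 0], [0, 0, 0, 0, 0, 0, 0]]]'

```text
t: 4.85
ee_pos: [488.2, -213.3, 258.9]
orientation: [-3.116, 0.39, -0.016]
ft_force: [0.6, -0.3, -1.6]
width: 40.3
```

Run:
```python
from h import *
p,r,o=cur();print(p,r.as_matrix().round(4).tolist(),o['width'],np.round(o['qpos'],4).tolist(),o['ft_force'],o['moment'])
# refit model quickly with all static poses
D=[([-1.353,.423,1.63,0,1.089,-.019],[146.64,-607.537,236.675]),
([-0.4288, 0.4839, 1.8974, -0.0, 0.7598, 1.3928],[496.15,-213.74,110.42]),
([-0.4819, 0.3993, 2.1479, 0.5875, 0.2423, 0.7785],[500.48,-203.98,115.18]),
([-0.435,0.6281,1.9379,0.008,0.5755,1.378],[486.056,-211.31,23.433]),(o['qpos'],p)]
f=lambda P:np.r_[np.ravel([fk(q,P)[0]-p for q,p in D]),1e-2*(P-[0,316,556,485,77,294])]
s=least_squares(f,P);print(s.x.round(1),s.fun[:15].round(2))
```

```text
[ 488.16670589 -213.27188088  258.87756958] [[0.9692, -0.2462, 0.0104], [-0.2463, -0.9692, 0.0003], [0.01, -0.0028, -0.9999]] 40.3351775622234 [-0.4368, 0.2568, 1.8193, 0.0053, 1.0563, 1.3802] [ 0.55501937 -0.31014319 -1.64901029] [-0.02674098  0.03929352 -0.03672938]
[-1.000e-01  3.125e+02  5.635e+02  4.851e+02  7.780e+01  2.957e+02] [-0.01  0.05  0.    0.03 -0.01 -0.02 -0.01  0.03  0.05 -0.01 -0.01 -0.03
  0.04 -0.02  0.  ]
```

Key held (40.3 mm). The kinematic fit is now good to about 0.05 mm. Next, a joint-space path that rolls the wrist over to the insertion pose.

```bash
sed -i 's/^P=.*/P=np.array([-0.1,312.5,563.5,485.1,77.8,295.7])/' h.py
cat >> h.py <<'E'
KT=np.array([21.7,0,1.4]) # key_grip in tool frame, key x = tool x
def lockpose(clear): # TCP pose with key upright, grip face 'clear' above the plate
    r=tool(CY,0,0); return LOCK+[0,0,42.5+clear]-r.apply(KT),r
def rows(qs,g):
    out=[]
    for a,b in zip(qs[:-1],qs[1:]):
        (p,r),(p2,r2)=fk(a,P),fk(b,P)
        out.append([*(r.inv().apply(p2-p)/10).round(2).tolist(),*np.degrees((r.inv()*r2).as_rotvec()).round(1).tolist(),g])
    return out
E
python3 - <<'E'
from h import *
_,_,o=cur();q0=np.array(o['qpos'])
p,r=lockpose(70);q1,e=ik(p,r,[.7,.8,2.31,3.86,1.6,1.6]);print(q1.round(3),e,p)
n=36;t=np.linspace(0,1,n+1)
qs=np.array([q0+(q1-q0)*x for x in t])
for i in range(0,n+1,4):
    p,r=fk(qs[i],P);w=p-r.apply([0,0,295.7]);k=p+r.apply(KT+[76,0,0]);print(i,p.round(),"wrist",w.round(),"tip",k.round(), "z",r.as_matrix()[:,2].round(2))
rr=rows(qs,0);print(max(np.linalg.norm(x[:3]) for x in rr),max(np.linalg.norm(x[3:6]) for x in rr),(np.abs(q1-q0)/n*10).round(2))
for i in(0,12,24):print([[round(v,1) if j>2 else v for j,v in enumerate(x)] for x in rr[i:i+12]])
E
```

```text
[0.718 0.686 2.364 3.872 1.503 1.51 ] 9.080410035000595e-15 [531.60009009 218.31588216 258.2       ]
0 [ 488. -213.  259.] wrist [ 485. -213.  555.] tip [ 583. -237.  259.] z [ 0.01  0.   -1.  ]
4 [505. -32. 235.] wrist [ 500. -147.  507.] tip [597. -63. 222.] z [ 0.02  0.39 -0.92]
8 [512. 128. 252.] wrist [501. -79. 462.] tip [598.  94. 220.] z [ 0.04  0.7  -0.71]
12 [519. 251. 292.] wrist [489. -14. 421.] tip [595. 219. 241.] z [ 0.1   0.89 -0.44]
16 [533. 331. 334.] wrist [466.  47. 383.] tip [597. 306. 265.] z [ 0.23  0.96 -0.16]
20 [554. 370. 360.] wrist [432. 102. 349.] tip [603. 353. 277.] z [0.42 0.91 0.04]
24 [575. 373. 360.] wrist [389. 147. 320.] tip [608. 365. 269.] z [0.63 0.76 0.14]
28 [584. 345. 335.] wrist [341. 183. 295.] tip [604. 343. 239.] z [0.82 0.55 0.14]
32 [572. 292. 296.] wrist [289. 207. 274.] tip [580. 293. 198.] z [0.96 0.28 0.07]
36 [532. 218. 258.] wrist [236. 222. 258.] tip [533. 218. 161.] z [ 1.   -0.01 -0.  ]
4.785070532395525 6.0116553460756545 [0.32 0.12 0.15 1.07 0.12 0.04]
[[-0.58, -4.63, 1.06, 5.7, -1.3, 1.4, 0], [-0.77, -4.45, 1.21, 5.6, -1.5,
[... 681 characters left out ...]
5, 4.0, -0.5, 3.2, 0], [-0.18, -0.5, 0.78, 4.0, -0.3, 3.2, 0], [-0.02, -0.43, 0.6, 4.0, -0.0, 3.1, 0], [0.14, -0.38, 0.42, 4.0, 0.2, 3.0, 0], [0.29, -0.37, 0.23, 4.0, 0.4, 2.8, 0], [0.44, -0.38, 0.04, 4.0, 0.5, 2.7, 0]]
[[0.57, -0.41, -0.15, 4.0, 0.7, 2.5, 0], [0.68, -0.47, -0.33, 4.1, 0.9, 2.3, 0], [0.78, -0.55, -0.5, 4.1, 1.0, 2.0, 0], [0.86, -0.65, -0.66, 4.1, 1.1, 1.8, 0], [0.92, -0.77, -0.81, 4.1, 1.2, 1.5, 0], [0.96, -0.91, -0.95, 4.2, 1.2, 1.3, 0], [0.98, -1.06, -1.07, 4.2, 1.2, 1.0, 0], [0.98, -1.22, -1.17, 4.2, 1.2, 0.7, 0], [0.96, -1.38, -1.26, 4.3, 1.2, 0.5, 0], [0.92, -1.55, -1.32, 4.3, 1.1, 0.2, 0], [0.86, -1.72, -1.37, 4.3, 1.0, -0.1, 0], [0.78, -1.89, -1.4, 4.3, 0.9, -0.3, 0]]
```

Emit:
apply_moves --series '[[[-0.58, -4.63, 1.06, 5.7, -1.3, 1.4, 0], [-0.77, -4.45, 1.21, 5.6, -1.5, 1.5, 0], [-0.94, -4.25, 1.35, 5.5, -1.7, 1.7, 0], [-1.09, -4.03, 1.47, 5.3, -1.8, 1.8, 0], [-1.21, -3.79, 1.58, 5.2, -1.9, 1.9, 0], [-1.3, -3.54, 1.66, 5.1, -2.0, 2.1, 0], [-1.36, -3.28, 1.73, 5.0, -2.0, 2.2, 0], [-1.4, -3.01, 1.78, 4.9, -2.0, 2.4, 0], [-1.41, -2.73, 1.81, 4.7, -2.0, 2.5, 0], [-1.39, -2.46, 1.81, 4.6, -2.0, 2.7, 0], [-1.35, -2.19, 1.79, 4.5, -1.9, 2.8, 0], [-1.28, -1.93, 1.76, 4.4, -1.8, 2.9, 0]]]'

```text
t: 6.05
ee_pos: [515.2, 252.9, 288.1]
orientation: [-1.895, 0.73, 0.335]
ft_force: [-0.7, 0.1, -1.4]
width: 40.3
```

```bash
python3 -c "
from h import *
p,r,o=cur();print(np.round(o['qpos'],3).tolist(),p.round(1),o['width'])
q=np.array([-0.4368, 0.2568, 1.8193, 0.0053, 1.0563, 1.3802]);q1=np.array([0.718,0.686,2.364,3.872,1.503,1.51]);print((q+(q1-q)/3).round(3))"
```

```text
[-0.05, 0.409, 2.007, 1.302, 1.21, 1.419] [515.2 252.9 288.1] 40.25411317286102
[-0.052  0.4    2.001  1.294  1.205  1.423]
```

Tracks well; continue.

Emit:
apply_moves --series '[[[-1.19, -1.69, 1.7, 4.3, -1.6, 3.1, 0], [-1.08, -1.45, 1.62, 4.2, -1.5, 3.1, 0], [-0.96, -1.24, 1.52, 4.2, -1.3, 3.2, 0], [-0.82, -1.04, 1.4, 4.1, -1.1, 3.3, 0], [-0.67, -0.87, 1.26, 4.1, -0.9, 3.3, 0], [-0.51, -0.72, 1.11, 4.0, -0.7, 3.3, 0], [-0.35, -0.59, 0.95, 4.0, -0.5, 3.2, 0], [-0.18, -0.5, 0.78, 4.0, -0.3, 3.2, 0], [-0.02, -0.43, 0.6, 4.0, 0, 3.1, 0], [0.14, -0.38, 0.42, 4.0, 0.2, 3.0, 0], [0.29, -0.37, 0.23, 4.0, 0.4, 2.8, 0], [0.44, -0.38, 0.04, 4.0, 0.5, 2.7, 0]]]'

```text
t: 7.25
ee_pos: [572.4, 373.9, 355.8]
orientation: [-0.812, 1.205, 0.468]
ft_force: [-0.3, 1.2, -0.6]
width: 39.8
```

Emit:
apply_moves --series '[[[0.57, -0.41, -0.15, 4.0, 0.7, 2.5, 0], [0.68, -0.47, -0.33, 4.1, 0.9, 2.3, 0], [0.78, -0.55, -0.5, 4.1, 1.0, 2.0, 0], [0.86, -0.65, -0.66, 4.1, 1.1, 1.8, 0], [0.92, -0.77, -0.81, 4.1, 1.2, 1.5, 0], [0.96, -0.91, -0.95, 4.2, 1.2, 1.3, 0], [0.98, -1.06, -1.07, 4.2, 1.2, 1.0, 0], [0.98, -1.22, -1.17, 4.2, 1.2, 0.7, 0], [0.96, -1.38, -1.26, 4.3, 1.2, 0.5, 0], [0.92, -1.55, -1.32, 4.3, 1.1, 0.2, 0], [0.86, -1.72, -1.37, 4.3, 1.0, -0.1, 0], [0.78, -1.89, -1.4, 4.3, 0.9, -0.3, 0]]]'

```text
t: 8.45
ee_pos: [527.2, 218.5, 253.4]
orientation: [0.011, 1.582, -0.009]
ft_force: [-0.1, 0.3, -1.4]
width: 40.2
```

Run:
```python
from h import *
p,r,o=cur();print(np.round(o['qpos'],3).tolist(),p.round(1),r.as_matrix().round(3).tolist(),o['width'])
pt,rt=lockpose(60);plan(pt,rt,6)
```

```text
[0.728, 0.691, 2.37, 3.884, 1.5, 1.518] [527.2 218.5 253.4] [[-0.012, 0.012, 1.0], [0.002, 1.0, -0.012], [-1.0, 0.001, -0.012]] 40.15647863128752
n 6
[[0.09, -0.0, 0.07, -0.01, -0.11, -0.01], [0.09, -0.0, 0.07, -0.01, -0.11, -0.01], [0.09, -0.0, 0.07, -0.01, -0.11, -0.01], [0.09, -0.0, 0.07, -0.01, -0.11, -0.01], [0.09, -0.0, 0.07, -0.01, -0.11, -0.01], [0.09, -0.0, 0.07, -0.01, -0.11, -0.01]]
```

Emit:
apply_moves --series '[[[0.25, 0, 0.22, 0, -0.35, 0, 0], [0.25, 0, 0.22, 0, -0.35, 0, 0], [0, 0, 0, 0, 0, 0, 0]]]'

```text
t: 8.75
ee_pos: [533.1, 220.0, 249.0]
orientation: [0.009, 1.567, -0.004]
ft_force: [-0.1, -0.3, -1.1]
width: 40.0
```

Run:
```python
from h import *
p,r,o=cur();print(p.round(1),r.as_matrix().round(3).tolist())
d=ctrl.get_image("top");s=ctrl.get_image("scene")
g=p+r.apply(KT);t=p+r.apply(KT+[76,0,0]);b=p+r.apply(KT-[42.5,0,0])
print("pred grip,tip,back", g.round(1),t.round(1))
A=(215,190);B=(150,170)
for n,im in(("top",d),("scene",s)): print(n,[w2p(im,x).round(1).tolist() for x in(t,b,LOCK)])
cv2.imwrite("pics/ins.png",np.hstack([crop(s,*A,65,70,6),crop(d,*B,65,70,6)]))
```

```text
[533.1 220.  249. ] [[0.004, 0.008, 1.0], [0.003, 1.0, -0.008], [-1.0, 0.003, 0.004]]
pred grip,tip,back [534.6 220.  227.3] [534.9 220.2 151.3]
top [[172.8, 193.1], [164.4, 187.4], [175.1, 194.9]]
scene [[244.2, 235.4], [244.7, 206.5], [244.9, 241.1]]
```

View pics/ins.png

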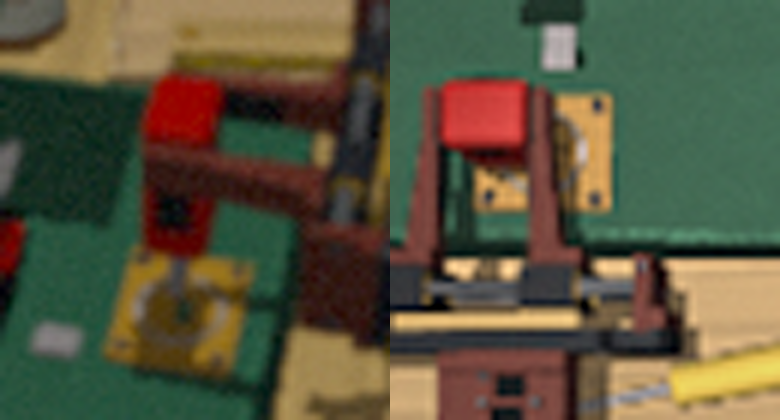

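The key is upright with its tip just over the plate. The red top face is at about (165.4,188.8) in top and (245.4,207.6) in scene, roughly 1 px from prediction. I'll measure that by segmentation.

Run:
```python
from h import *
p,r,o=cur();d=ctrl.get_image("top");s=ctrl.get_image("scene")
def red(im,u0,u1,v0,v1):
    H,S,V=cv2.split(cv2.cvtColor(im["img"],cv2.COLOR_BGR2HSV));m=((H<6)|(H>174))&(S>165)&(V>60);z=np.zeros_like(m);z[v0:v1,u0:u1]=m[v0:v1,u0:u1]
    return z,V
def poly(im,c0,shift): # silhouette of the grip box
    C=[w2p(im,c0+shift+r.apply([x,y,z])) for x in(-42.5,42.5)for y in(-20,20)for z in(-16,16)]
    return cv2.convexHull(np.array(C,np.float32))
c0=p+r.apply(KT)
for n,im,bx in(("top",d,(155,180,180,200)),("scene",s,(232,258,195,236))):
    m,V=red(im,*bx);pts=np.argwhere(m)[:,::-1];h=poly(im,c0,0)
    print(n,"mask",pts.min(0),pts.max(0),len(pts),"pred bbox",h.reshape(-1,2).min(0).round(1),h.reshape(-1,2).max(0).round(1))
    f=np.array([w2p(im,c0+r.apply([-42.5,y,z])) for y in(-20,20) for z in(-16,16)]);print(" top face pred",f.round(1).tolist())
    print("\n".join(" ".join("%3d"%V[v,u] if m[v,u] else "  ." for u in range(bx[0],bx[1])) for v in range(bx[2],min(bx[3],bx[2]+28))))
```

```text
top mask [158 183] [172 197] 178 pred bbox [157.1 181.7] [177.6 197. ]
 top face pred [[171.7, 193.2], [172.0, 181.7], [157.1, 193.2], [157.4, 181.7]]
  .   .   .   .   .   .   .   .   .   .   .   .   .   .   .   .   .   .   .   .   .   .   .   .   .
  .   .   .   .   .   .   .   .   .   .   .   .   .   .   .   .   .   .   .   .   .   .   .   .   .
  .   .   .   .   .   .   .   .   .   .   .   .   .   .   .   .   .   .   .   .   .   .   .   .   .
  .   .   .   .   .   .   .   . 127 124 125 129 127   .   .   .   .   .   .   .   .   .   .   .   .
  .   .   .   . 148 190 191 191 188 193 193 193 197 199 199 205 203 153   .   .   .   .   .   .   .
  .   .   .   . 164 200 200 199 201 204 206 205 209 210 212 218 209 145   .   .   .   .   .   .   .
  .   .   .   . 162 195 194 196 195 199 204 202 204 206 209 214 203 142   .   .   .   .   .   .   .
  .   .   .   . 174 199 197 199 199 202 203 205 206 209 211 217 205 139   .   .   .   .   .   .   .
  .   .   . 120 185 201 197 198 203 204 205 207 209 209 211 220 207 138   .   .   .   .   .   .   .
  .   .   . 113 184 205 202 202 203 207 208 208 2
[... 3415 characters left out ...]
   .   .   .   .   .  71   .   .   .   .   .  90   .   .   .   .   .   .   .
  .   .   .   .   .   .   .   .   .   .   .   .   .   .   .   .   .   .   .   .   .   .   .   .   .  92
  .   .   .   .   .   .   .   .   .   .   .   .   .   .   .   .   .   .   .   .   .   .   .   .   .   .
  .   .   .   .   .   .   .   .   .   .   .   .   .   .   .   .   .   .   .   .   .   .   .   .   .   .
  .   .   .   .   .   .   .   .   .   .   .   .   .   .   .   .   .   .   .   .   .   .   .   .   .   .
  .   .   .   .   .   .   .   .  65   .   .   .   .   .   .   .   .   .   .   .   .   .   .   .   .   .
  .   .   .   .   .   .   .  74  64   .   .   .   .   .   .   .  64   .   .   .   .   .   .   .   .   .
```

Solving both views puts the key at about (532.7,218.9), within about 0.6 mm of the slot and about 4 mm lower than predicted. I'll lower it carefully.

Emit:
apply_moves --series '[[[1, -0.05, 0, 0, 0, 0, 0], [1, 0, 0, 0, 0, 0, 0], [0.5, 0, 0, 0, 0, 0, 0], [0.3, 0, 0, 0, 0, 0, 0], [0.3, 0, 0, 0, 0, 0, 0], [0.3, 0, 0, 0, 0, 0, 0], [0, 0, 0, 0, 0, 0, 0]]]'

```text
t: 9.65
ee_pos: [532.4, 218.9, 215.2]
orientation: [0.009, 1.568, -0.006]
ft_force: [0.4, -1.5, -1.8]
width: 40.2
```

Emit:
apply_moves --series '[[[0.3, 0, 0, 0, 0, 0, 0], [0.3, 0, 0, 0, 0, 0, 0], [0.2, 0, 0, 0, 0, 0, 0], [0, 0, 0, 0, 0, 0, 0]]]'

```text
t: 10.05
ee_pos: [532.5, 219.0, 208.1]
orientation: [0.01, 1.565, -0.006]
ft_force: [-1.1, -2.5, 4.9]
width: 40.4
```

Emit:
apply_moves --series '[[[0.3, 0, 0, 0, 0, 0, 0], [0.3, 0, 0, 0, 0, 0, 0], [0.3, 0, 0, 0, 0, 0, 0], [0, 0, 0, 0, 0, 0, 0]]]'

```text
t: 10.45
ee_pos: [532.5, 218.9, 197.7]
orientation: [0.009, 1.569, -0.006]
ft_force: [0.7, -3.0, -1.0]
width: 39.9
```

Emit:
apply_moves --series '[[[0.2, 0, 0, 0, 0, 0, 0], [0.2, 0, 0, 0, 0, 0, 0], [0.2, 0, 0, 0, 0, 0, 0], [0, 0, 0, 0, 0, 0, 0]]]'

```text
t: 10.85
ee_pos: [532.5, 219.0, 192.2]
orientation: [0.009, 1.568, -0.006]
ft_force: [0.4, -3.3, 0.4]
width: 40.0
```

Emit:
apply_moves --series '[[[0.2, 0, 0, 0, 0, 0, 0], [0.1, 0, 0, 0, 0, 0, 0], [0, 0, 0, 0, 0, 0, 0]]]'

```text
t: 11.15
ee_pos: [532.6, 219.9, 190.6]
orientation: [0.009, 1.564, -0.003]
ft_force: [-3.0, -1.0, 7.6]
width: 39.8
```

Emit:
apply_moves --series '[[[0.2, 0, 0, 0, 0, 0, 0], [0.1, 0, 0, 0, 0, 0, 0], [0, 0, 0, 0, 0, 0, 0]]]'

```text
t: 11.45
ee_pos: [532.8, 220.1, 189.9]
orientation: [0.01, 1.558, -0.003]
ft_force: [-3.4, -1.5, 16.9]
width: 40.0
```

Seated: the force rises to 17 N at TCP z=190. Release and back out along the tool axis.

Emit:
apply_moves --series '[[[-0.1, 0, 0, 0, 0, 0, 1], [0, 0, 0, 0, 0, 0, 1], [0, 0, 0, 0, 0, 0, 1], [0, 0, 0, 0, 0, 0, 1], [0, 0, 0, 0, 0, 0, 1], [0, 0, -1, 0, 0, 0, 1], [0, 0, -2, 0, 0, 0, 1], [0, 0, -2, 0, 0, 0, 1], [0, 0, -2, 0, 0, 0, 1], [0, 0, 0, 0, 0, 0, 1]]]'

```text
t: 12.45
ee_pos: [460.6, 220.2, 186.9]
orientation: [0.005, 1.569, -0.005]
ft_force: [0.0, 0.4, 0.3]
width: 87.7
```

Run:
```python
from h import *
_,_,o=cur();q0=np.array(o['qpos']);print(q0.round(3))
p=LOCK+[0,0,175];q1,e=ik(p,tool(CY+np.pi,np.pi/2,1),[.39,.3,1.8,0,1.,-1.18]);print(q1.round(3),e,fk(q1,P)[0])
n=36;qs=np.array([q0+(q1-q0)*x for x in np.linspace(0,1,n+1)])
for i in range(0,n+1,4):
    p,r=fk(qs[i],P);t=[(p+r.apply([0,y,14])).round() for y in(-50,50)];print(i,p.round(),"tips",t,"z",r.as_matrix()[:,2].round(2))
rr=rows(qs,1);print(max(np.linalg.norm(x[:3]) for x in rr),max(np.linalg.norm(x[3:6]) for x in rr))
for i in(0,12,24):print([[round(v,1) if j>2 else v for j,v in enumerate(x)] for x in rr[i:i+12]])
s=ctrl.get_image("scene");d=ctrl.get_image("top");cv2.imwrite("pics/rel.png",np.hstack([crop(s,200,170,80,90,5),crop(d,140,160,80,90,5)]))
```

```text
[0.889 0.942 2.414 4.049 1.706 1.739]
[ 0.368  0.285  1.682  0.     1.175 -1.191] 2.2737367544323206e-15 [533.  218.3 299. ]
0 [461. 220. 187.] tips [array([474., 170., 187.]), array([475., 270., 187.])] z [ 1.   -0.01  0.  ]
4 [484. 355. 203.] tips [array([515., 315., 213.]), array([480., 406., 195.])] z [0.93 0.37 0.02]
8 [469. 471. 250.] tips [array([508., 447., 274.]), array([450., 514., 228.])] z [0.72 0.69 0.11]
12 [421. 549. 300.] tips [array([452., 543., 341.]), array([402., 581., 263.])] z [0.39 0.9  0.18]
16 [360. 582. 330.] tips [array([366., 589., 381.]), array([354., 604., 283.])] z [0.01 0.99 0.15]
20 [311. 571. 327.] tips [array([286., 579., 372.]), array([326., 590., 282.])] z [-0.32  0.95 -0.02]
24 [298. 522. 298.] tips [array([251., 519., 322.]), array([330., 547., 266.])] z [-0.51  0.81 -0.3 ]
28 [335. 441. 264.] tips [array([288., 420., 261.]), array([368., 478., 249.])] z [-0.51  0.58 -0.63]
32 [420. 337. 255.] tips [array([392., 298., 236.]), array([440., 385., 249.])] z [-0.32  0.31 -0.9 ]
36 [533. 218. 299.] tips [array([532., 168., 285.]), array([534., 268., 
[... 884 characters left out ...]
4, -5.2, -7.7, 1], [-1.14, 0.08, -0.62, -1.3, -5.2, -7.8, 1], [-1.15, 0.17, -0.81, -1.1, -5.3, -7.9, 1], [-1.21, 0.25, -1.0, -1.0, -5.4, -7.9, 1], [-1.32, 0.32, -1.18, -0.8, -5.5, -7.9, 1]]
[[-1.46, 0.36, -1.36, -0.6, -5.6, -7.9, 1], [-1.65, 0.36, -1.52, -0.4, -5.7, -7.8, 1], [-1.86, 0.32, -1.67, -0.1, -5.8, -7.7, 1], [-2.1, 0.23, -1.81, 0.2, -5.9, -7.6, 1], [-2.33, 0.08, -1.92, 0.6, -6.0, -7.5, 1], [-2.57, -0.14, -2.02, 1.0, -6.1, -7.4, 1], [-2.78, -0.42, -2.1, 1.5, -6.1, -7.2, 1], [-2.96, -0.75, -2.16, 1.9, -6.0, -7.0, 1], [-3.09, -1.15, -2.2, 2.5, -5.9, -6.9, 1], [-3.16, -1.58, -2.21, 3.0, -5.8, -6.7, 1], [-3.16, -2.05, -2.2, 3.6, -5.6, -6.5, 1], [-3.08, -2.54, -2.17, 4.1, -5.2, -6.4, 1]]
```

View pics/rel.png

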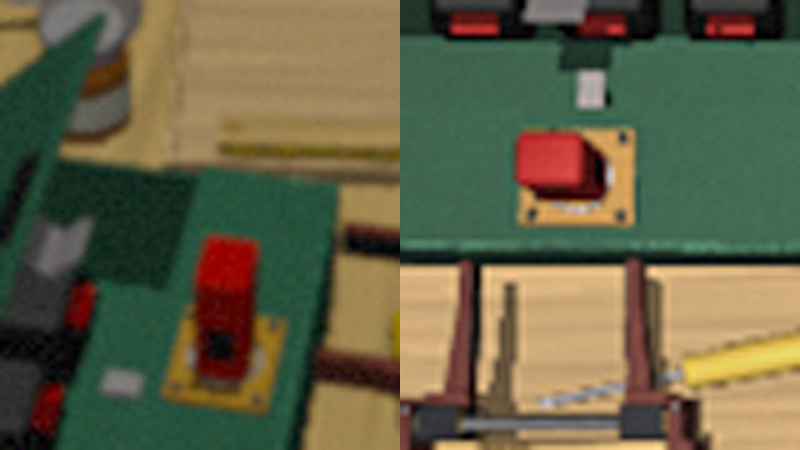

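The pictures show the key standing upright in the lock and the fingers clear. I'll raise first, and use the other closing direction (32 mm sides) so the wrist turns less.

Emit:
apply_moves --series '[[[-3, 0, -0.5, 0, 0, 0, 1], [-4, 0, 0, 0, 0, 0, 1], [-3, 0, 0, 0, 0, 0, 1]]]'

```text
t: 12.85
ee_pos: [457.6, 219.3, 288.5]
orientation: [0.009, 1.567, -0.006]
ft_force: [0.9, -0.2, 0.9]
width: 87.8
```

```bash
cat >> h.py <<'E'
def jplan(q1,n,g,P0=None):
    _,_,o=cur();q0=np.array(o['qpos']);qs=np.array([q0+(q1-q0)*x for x in np.linspace(0,1,n+1)])
    for i in list(range(0,n,4))+[n]:
        p,r=fk(qs[i],P);print(i,p.round(),[(p+r.apply([0,y,14])).round().tolist() for y in(-55,55)],"z",r.as_matrix()[:,2].round(2))
    rr=rows(qs,g);print(max(np.linalg.norm(x[:3]) for x in rr),max(np.linalg.norm(x[3:6]) for x in rr))
    for i in range(0,n,12):print(str([[round(v,1) if j>2 else round(v,1) for j,v in enumerate(x)] for x in rr[i:i+12]]))
E
python3 - <<'E'
from h import *
p=LOCK+[0,0,140];q1,e=ik(p,tool(CY+np.pi/2,np.pi/2,1),[.39,.3,1.8,0,1.,.39]);print(q1.round(3),e,fk(q1,P)[0],cur()[2]['qpos'])
jplan(q1,30,1)
E
```

```text
[ 0.368  0.321  1.716 -0.     1.105  0.379] 9.008772394736297e-11 [533.         218.3        264.00000001] [0.89756759 0.60206851 2.47106815 4.04991751 1.53232459 1.51871904]
0 [458. 219. 289.] [[471.0, 164.0, 289.0], [472.0, 274.0, 289.0]] z [ 1.   -0.01  0.  ]
4 [475. 377. 327.] [[511.0, 334.0, 335.0], [464.0, 433.0, 321.0]] z [0.89 0.44 0.1 ]
8 [438. 498. 372.] [[484.0, 476.0, 396.0], [408.0, 543.0, 353.0]] z [0.59 0.79 0.19]
12 [371. 563. 391.] [[409.0, 564.0, 433.0], [338.0, 590.0, 354.0]] z [0.18 0.97 0.16]
16 [313. 567. 368.] [[327.0, 587.0, 420.0], [293.0, 576.0, 316.0]] z [-0.2   0.98 -0.04]
20 [301. 516. 312.] [[283.0, 544.0, 358.0], [307.0, 510.0, 256.0]] z [-0.42  0.83 -0.37]
24 [354. 418. 257.] [[310.0, 444.0, 281.0], [387.0, 408.0, 211.0]] z [-0.4   0.55 -0.73]
28 [465. 289. 244.] [[410.0, 300.0, 241.0], [516.0, 283.0, 219.0]] z [-0.17  0.19 -0.97]
30 [533. 218. 264.] [[478.0, 219.0, 250.0], [588.0, 218.0, 250.0]] z [ 0.  0. -1.]
5.11532990138466 8.907300376657341
[[-0.7, 4.2, 1.0, -6.7, -1.0, -1.1, 1], [-0.9, 4.0, 1.1, -6.7, -1.5, -1.4, 1], [-1.2, 3.7, 1.1, -6.6, -1.9,
[... 381 characters left out ...]
5.3, -3.4, -5.3, 1], [-1.0, 1.3, 0.1, -5.3, -3.3, -5.6, 1], [-0.8, 1.3, -0.1, -5.3, -3.3, -5.8, 1], [-0.7, 1.4, -0.3, -5.3, -3.2, -5.9, 1], [-0.6, 1.5, -0.6, -5.3, -3.1, -6.0, 1], [-0.5, 1.6, -0.8, -5.4, -3.1, -6.1, 1], [-0.4, 1.8, -1.0, -5.5, -3.1, -6.1, 1], [-0.4, 2.0, -1.2, -5.5, -3.1, -6.1, 1], [-0.4, 2.2, -1.4, -5.6, -3.1, -6.1, 1], [-0.5, 2.5, -1.6, -5.7, -3.2, -6.0, 1], [-0.7, 2.7, -1.7, -5.8, -3.3, -5.9, 1], [-0.9, 3.0, -1.9, -5.8, -3.5, -5.7, 1]]
[[-1.1, 3.2, -1.9, -5.8, -3.7, -5.6, 1], [-1.5, 3.4, -2.0, -5.8, -3.9, -5.4, 1], [-1.8, 3.5, -2.0, -5.8, -4.2, -5.2, 1], [-2.2, 3.6, -2.0, -5.7, -4.5, -5.0, 1], [-2.6, 3.6, -2.0, -5.5, -4.9, -4.9, 1], [-3.1, 3.6, -1.9, -5.3, -5.2, -4.7, 1]]
```

Emit:
apply_moves --series '[[[-0.7, 4.2, 1.0, -6.7, -1.0, -1.1, 1], [-0.9, 4.0, 1.1, -6.7, -1.5, -1.4, 1], [-1.2, 3.7, 1.1, -6.6, -1.9, -1.7, 1], [-1.4, 3.4, 1.2, -6.5, -2.3, -2.1, 1], [-1.5, 3.1, 1.2, -6.3, -2.6, -2.5, 1], [-1.6, 2.9, 1.2, -6.2, -2.9, -2.9, 1], [-1.7, 2.6, 1.1, -6.0, -3.1, -3.3, 1], [-1.7, 2.3, 1.1, -5.9, -3.2, -3.7, 1], [-1.6, 2.0, 1.0, -5.7, -3.4, -4.1, 1], [-1.6, 1.8, 0.8, -5.6, -3.4, -4.4, 1], [-1.4, 1.6, 0.7, -5.5, -3.4, -4.8, 1], [-1.3, 1.5, 0.5, -5.4, -3.4, -5.1, 1]]]'

```text
t: 14.05
ee_pos: [371.1, 562.6, 391.4]
orientation: [-1.279, 0.636, 0.467]
ft_force: [-0.1, 0.3, -0.2]
width: 87.7
```

Emit:
apply_moves --series '[[[-1.2, 1.4, 0.3, -5.3, -3.4, -5.3, 1], [-1.0, 1.3, 0.1, -5.3, -3.3, -5.6, 1], [-0.8, 1.3, -0.1, -5.3, -3.3, -5.8, 1], [-0.7, 1.4, -0.3, -5.3, -3.2, -5.9, 1], [-0.6, 1.5, -0.6, -5.3, -3.1, -6.0, 1], [-0.5, 1.6, -0.8, -5.4, -3.1, -6.1, 1], [-0.4, 1.8, -1.0, -5.5, -3.1, -6.1, 1], [-0.4, 2.0, -1.2, -5.5, -3.1, -6.1, 1], [-0.4, 2.2, -1.4, -5.6, -3.1, -6.1, 1], [-0.5, 2.5, -1.6, -5.7, -3.2, -6.0, 1], [-0.7, 2.7, -1.7, -5.8, -3.3, -5.9, 1], [-0.9, 3.0, -1.9, -5.8, -3.5, -5.7, 1]]]'

```text
t: 15.25
ee_pos: [352.6, 414.9, 254.9]
orientation: [-2.094, -1.136, 0.13]
ft_force: [0.3, -0.2, -0.3]
width: 88.5
```

Run:
```python
from h import *
p=LOCK+[0,0,150];q1,e=ik(p,tool(CY+np.pi/2,np.pi/2,1),[.39,.3,1.8,0,1.,.39]);print(np.round(cur()[2]['qpos'],3))
jplan(q1,8,1)
```

```text
[0.464 0.38  1.876 0.822 1.195 0.602]
0 [353. 415. 255.] [[309.0, 441.0, 280.0], [384.0, 404.0, 209.0]] z [-0.41  0.56 -0.72]
4 [432. 322. 244.] [[377.0, 338.0, 249.0], [479.0, 314.0, 214.0]] z [-0.25  0.29 -0.92]
8 [533. 218. 274.] [[478.0, 219.0, 260.0], [588.0, 218.0, 260.0]] z [ 0.  0. -1.]
3.9224737092809177 6.823488843692793
[[-0.8, 2.2, -1.5, -4.4, -2.8, -4.4, 1], [-0.9, 2.4, -1.5, -4.4, -2.9, -4.2, 1], [-1.1, 2.5, -1.6, -4.4, -3.1, -4.1, 1], [-1.4, 2.6, -1.6, -4.4, -3.2, -4.0, 1], [-1.6, 2.7, -1.6, -4.4, -3.4, -3.9, 1], [-1.8, 2.7, -1.6, -4.3, -3.6, -3.7, 1], [-2.1, 2.7, -1.6, -4.2, -3.8, -3.6, 1], [-2.4, 2.7, -1.6, -4.1, -4.0, -3.5, 1]]
```

Emit:
apply_moves --series '[[[-0.8, 2.2, -1.7, -4.4, -2.8, -4.4, 1], [-0.9, 2.4, -1.7, -4.4, -2.9, -4.2, 1], [-1.1, 2.5, -1.7, -4.4, -3.1, -4.1, 1], [-1.4, 2.6, -1.6, -4.4, -3.2, -4.0, 1], [-1.6, 2.7, -1.6, -4.4, -3.4, -3.9, 1], [-1.8, 2.7, -1.6, -4.3, -3.6, -3.7, 1], [-2.1, 2.7, -1.6, -4.2, -3.8, -3.6, 1], [-2.4, 2.7, -1.6, -4.1, -4.0, -3.5, 1], [0, 0, 0, 0, 0, 0, 1]]]'

```text
t: 16.15
ee_pos: [535.2, 214.9, 278.5]
orientation: [-2.238, -2.201, -0.003]
ft_force: [0.7, 0.5, 0.4]
width: 87.7
```

Run:
```python
from h import *
p,r,o=cur();print(p,np.round(o['qpos'],3))
rt=tool(CY+np.pi/2,np.pi/2,1);t=np.array([533.,218.8,0])
plan(t+[0,0,250],rt,3); plan(t+[0,0,193],rt,3,t+[0,0,250],rt)
```

```text
[535.19091268 214.94982209 278.47210682] [0.36  0.306 1.701 0.003 1.133 0.375]
n 3
[[0.12, -0.08, 0.95, 0.0, -0.06, -0.1], [0.13, -0.07, 0.95, 0.0, -0.06, -0.1], [0.13, -0.07, 0.95, 0.0, -0.06, -0.1]]
n 3
[[-0.0, 0.0, 1.9, 0.0, 0.0, 0.0], [-0.0, 0.0, 1.9, 0.0, 0.0, 0.0], [-0.0, 0.0, 1.9, 0.0, 0.0, 0.0]]
```

Descend over the key head and close on it.

Emit:
apply_moves --series '[[[0.13, -0.07, 0.95, 0, 0, 0, 1], [0.13, -0.07, 0.95, 0, 0, 0, 1], [0.13, -0.07, 0.95, 0, 0, 0, 1], [0, 0, 1.9, 0, 0, 0, 0.7], [0, 0, 1.9, 0, 0, 0, 0.7], [0, 0, 1.9, 0, 0, 0, 0.6], [0, 0, 0, 0, 0, 0, 0.4], [0, 0, 0, 0, 0, 0, 0.3], [0, 0, 0, 0, 0, 0, 0], [0, 0, 0, 0, 0, 0, 0], [0, 0, 0, 0, 0, 0, 0], [0, 0, 0, 0, 0, 0, 0]]]'

```text
t: 17.35
ee_pos: [531.0, 221.4, 191.7]
orientation: [-2.235, -2.2, -0.002]
ft_force: [2.7, -0.0, 2.1]
width: 33.0
```

Run:
```python
from h import *
p,r,o=cur();print(p,np.round(o['qpos'],3),r.as_matrix().round(3).tolist(),o['moment'])
```

```text
[530.98785689 221.42734653 191.67542764] [0.372 0.407 1.776 0.007 0.96  0.383] [[0.016, 1.0, -0.003], [1.0, -0.016, 0.005], [0.005, -0.003, -1.0]] [-0.06059385 -0.74262746 -0.0276553 ]
```

Emit:
apply_moves --series '[[[0, 0.1, 0, 0, 0, 4, 0], [0, 0.04, 0, 0, 0, 8, 0], [0, 0.04, 0, 0, 0, 8, 0], [0, 0.04, 0, 0, 0, 8, 0], [0, 0.04, 0, 0, 0, 8, 0], [0, 0.04, 0, 0, 0, 8, 0], [0, 0, 0, 0, 0, 0, 0]]]'

```text
t: 18.05
ee_pos: [533.6, 220.8, 191.4]
orientation: [-2.897, -1.2, 0.003]
ft_force: [3.9, 0.8, 3.3]
width: 31.9
```

Emit:
apply_moves --series '[[[0, 0.04, 0, 0, 0, 8, 0], [0, 0.04, 0, 0, 0, 8, 0], [0, 0.04, 0, 0, 0, 8, 0], [0, 0.04, 0, 0, 0, 8, 0], [0, 0.04, 0, 0, 0, 8, 0], [0, 0.02, 0, 0, 0, 8, 0], [0, 0, 0, 0, 0, 0, 0], [0, 0, 0, 0, 0, 0, 0]]]'

```text
t: 18.85
ee_pos: [534.1, 219.1, 191.2]
orientation: [-3.136, 0.071, 0.008]
ft_force: [1.6, 4.5, 4.3]
width: 31.8
```

Run:
```python
from h import *
p,r,o=cur();print(p,np.round(o['qpos'],3),o['width'],o['ft_force'],o['moment'],r.as_matrix().round(3).tolist())
d=ctrl.get_image("top");s=ctrl.get_image("scene");cv2.imwrite("pics/turn.png",np.hstack([crop(s,200,170,80,90,5),crop(d,140,160,80,90,5)]))
```

```text
[534.08525697 219.09772174 191.22478533] [0.365 0.411 1.77  0.008 0.962 1.977] 31.82812966012305 [1.64074928 4.54285068 4.2857241 ] [ 0.86640245 -0.45538866 -0.06004856] [[0.999, -0.045, -0.005], [-0.045, -0.999, 0.005], [-0.005, -0.005, -1.0]]
```

View pics/turn.png

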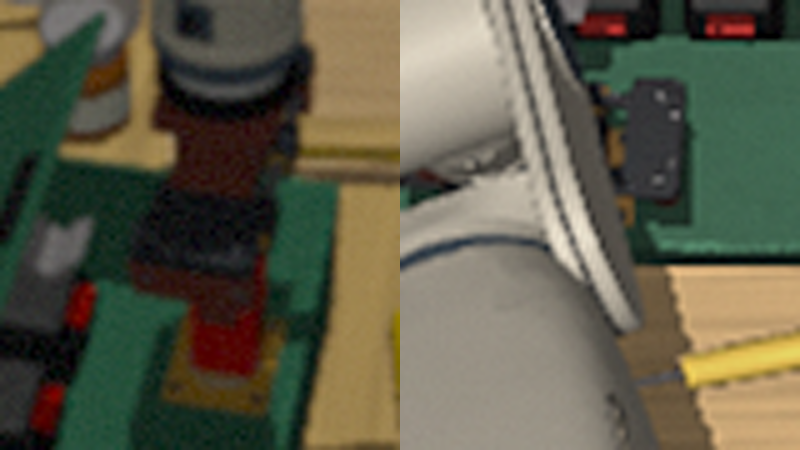

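The scene view shows the key turned a quarter with the gripper on top, and the tool yaw changed by 91.7°. Release, rise and plan the lid push.

Emit:
apply_moves --series '[[[0, 0, 0, 0, 0, 0, 0.6], [0, 0, 0, 0, 0, 0, 0.6], [0, 0, 0, 0, 0, 0, 0.6], [0, 0, -1, 0, 0, 0, 0.6], [0, 0, -2, 0, 0, 0, 0.6], [0, 0, -3, 0, 0, 0, 0.3], [0, 0, -4, 0, 0, 0, 0], [0, 0, 0, 0, 0, 0, 0]]]'

```text
t: 19.75
ee_pos: [536.9, 219.0, 296.8]
orientation: [-3.133, 0.079, -0.004]
ft_force: [0.9, 0.2, 0.8]
width: 32.1
```

Run:
```python
from h import *
p,r,o=cur();print(p,o['width'],np.round(o['qpos'],3))
def tipw(th,b=18,up=0):
    q=lid(th,-105,LOCK,CY,up,b); return q+[10,0,14]
W=[tipw(.8,18,35),tipw(.8,18,8)]+[tipw(t) for t in np.arange(.72,-.01,-.08)]
print(np.round(W,1).tolist())
plan(W[0],r,5)
for a,b in zip(W[:-1],W[1:]): print((r.inv().apply(b-a)/10).round(2).tolist())
```

```text
[536.89306805 219.02863124 296.75483981] 32.12321880492147 [0.364 0.29  1.679 0.006 1.167 1.983]
[[686.7, 111.7, 265.0], [667.4, 111.9, 246.2], [652.8, 112.0, 232.2], [644.7, 112.1, 223.2], [637.3, 112.2, 213.5], [630.7, 112.3, 203.3], [624.9, 112.4, 192.6], [620.0, 112.4, 181.4], [616.1, 112.5, 169.9], [613.0, 112.5, 158.1], [610.9, 112.5, 146.1], [609.8, 112.5, 134.0]]
n 5
[[3.1, 2.0, 0.63, 0.0, 0.0, 0.0], [3.1, 2.0, 0.63, 0.0, 0.0, 0.0], [3.1, 2.0, 0.63, 0.0, 0.0, 0.0], [3.1, 2.0, 0.63, 0.0, 0.0, 0.0], [3.1, 2.0, 0.63, 0.0, 0.0, 0.0]]
[-1.94, 0.09, 1.88]
[-1.46, 0.07, 1.39]
[-0.82, 0.04, 0.9]
[-0.74, 0.04, 0.97]
[-0.66, 0.03, 1.02]
[-0.58, 0.03, 1.07]
[-0.49, 0.03, 1.11]
[-0.4, 0.02, 1.15]
[-0.31, 0.02, 1.18]
[-0.21, 0.02, 1.2]
[-0.12, 0.01, 1.21]
```

Emit:
apply_moves --series '[[[3.1, 2.0, 0, 0, 0, 0, 0], [3.1, 2.0, 0.5, 0, 0, 0, 0], [3.1, 2.0, 0.8, 0, 0, 0, 0], [3.1, 2.0, 0.9, 0, 0, 0, 0], [3.1, 2.0, 0.95, 0, 0, 0, 0], [0, 0, 0, 0, 0, 0, 0]]]'

```text
t: 20.35
ee_pos: [685.5, 107.5, 255.5]
orientation: [-3.138, 0.084, 0.012]
ft_force: [0.3, -0.3, -0.1]
width: 0.4
```

Run:
```python
from h import *
p,r,o=cur();print(p,o['width'],o['ft_force'])
d=ctrl.get_image("top");s=ctrl.get_image("scene");cv2.imwrite("pics/lid.png",np.hstack([crop(s,150,150,130,110,3),crop(d,110,110,130,110,3)]))
```

```text
[685.48734491 107.49383665 255.53166123] 0.36204925660715176 [ 0.32404932 -0.31477058 -0.11628987]
```

View pics/lid.png

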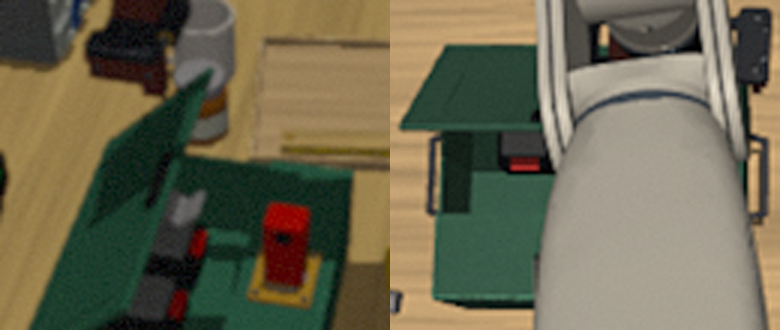

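The key stands turned in the lock and the closed fingers are behind and above the lid. Push it down along its arc.

Emit:
apply_moves --series '[[[-1.8, -0.3, 0.9, 0, 0, 0, 0], [-1.46, 0.07, 1.4, 0, 0, 0, 0], [-0.82, 0.04, 0.9, 0, 0, 0, 0], [-0.74, 0.04, 0.97, 0, 0, 0, 0], [-0.66, 0.03, 1.02, 0, 0, 0, 0], [0, 0, 0, 0, 0, 0, 0]]]'

```text
t: 21.05
ee_pos: [627.1, 114.9, 204.8]
orientation: [-3.137, 0.079, 0.014]
ft_force: [-1.0, 0.3, -0.1]
width: 0.4
```

Emit:
apply_moves --series '[[[-0.58, 0.03, 1.07, 0, 0, 0, 0], [-0.49, 0.03, 1.11, 0, 0, 0, 0], [-0.4, 0.02, 1.15, 0, 0, 0, 0], [-0.31, 0.02, 1.18, 0, 0, 0, 0], [-0.21, 0.02, 1.2, 0, 0, 0, 0], [0, 0, 0, 0, 0, 0, 0]]]'

```text
t: 21.65
ee_pos: [606.6, 114.3, 146.8]
orientation: [-3.138, 0.079, 0.017]
ft_force: [-1.2, -0.7, -0.1]
width: 0.4
```

Run:
```python
from h import *
d=ctrl.get_image("top");s=ctrl.get_image("scene");cv2.imwrite("pics/lid2.png",np.hstack([crop(s,150,150,130,110,3),crop(d,110,110,130,110,3)]))
```

```text
(no output)
```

View pics/lid2.png

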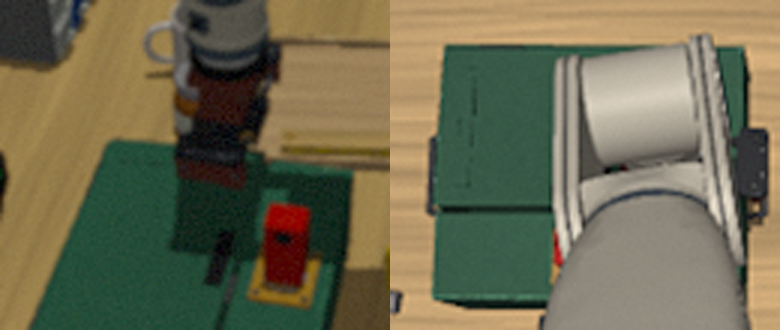

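The lid has followed and is nearly shut, with the key clear. I'll press it home until the force rises.

Emit:
apply_moves --series '[[[0, 0, 0.5, 0, 0, 0, 0], [0, 0, 0.5, 0, 0, 0, 0], [0, 0, 0.3, 0, 0, 0, 0], [0, 0, 0.2, 0, 0, 0, 0], [0, 0, 0, 0, 0, 0, 0]]]'

```text
t: 22.25
ee_pos: [608.2, 114.7, 134.4]
orientation: [-3.137, 0.08, 0.01]
ft_force: [-1.0, -0.3, 2.6]
width: 0.5
```

Emit:
apply_moves --series '[[[0, 0, 0.15, 0, 0, 0, 0], [0, 0, 0.15, 0, 0, 0, 0], [0, 0, 0, 0, 0, 0, 0]]]'

```text
t: 22.55
ee_pos: [608.4, 114.7, 134.1]
orientation: [-3.137, 0.079, 0.009]
ft_force: [-10.8, -2.8, 24.4]
width: 0.5
```

Shut: fingertip at z≈120 with 24 N of resistance. Go back to the key.

Run:
```python
from h import *
p,r,o=cur();print(np.round(o['qpos'],3))
rt=tool(CY-np.radians(1.0),np.pi/2,1);u=p+[0,0,140];b=np.array([533.4,218.8,275]);c=b.copy();c[2]=192
plan(u,r,4);plan(b,rt,4,u,r);plan(c,rt,4,b,rt)
```

```text
[0.165 0.544 1.705 0.006 0.898 1.783]
n 4
[[-0.02, -0.01, -3.5, 0.0, 0.0, 0.0], [-0.02, -0.01, -3.5, 0.0, 0.0, 0.0], [-0.02, -0.01, -3.5, 0.0, 0.0, 0.0], [-0.02, -0.01, -3.5, 0.0, 0.0, 0.0]]
n 4
[[-2.0, -2.5, -0.0, -0.05, 0.09, -0.31], [-1.99, -2.51, -0.01, -0.05, 0.09, -0.31], [-1.98, -2.52, -0.01, -0.05, 0.09, -0.31], [-1.96, -2.54, -0.02, -0.05, 0.09, -0.31]]
n 4
[[-0.0, 0.0, 2.08, 0.0, 0.0, 0.0], [-0.0, 0.0, 2.08, 0.0, 0.0, 0.0], [-0.0, 0.0, 2.08, 0.0, 0.0, 0.0], [-0.0, 0.0, 2.08, 0.0, 0.0, 0.0]]
```

Emit:
apply_moves --series '[[[0, 0, -3.5, 0, 0, 0, 0], [0, 0, -3.5, 0, 0, 0, 0.5], [0, 0, -3.5, 0, 0, 0, 0.8], [0, 0, -3.5, 0, 0, 0, 0.8], [-2.0, -2.5, 0, 0, 0.1, -0.3, 0.8], [-2.0, -2.5, 0, 0, 0.1, -0.3, 0.8], [-2.0, -2.5, 0, 0, 0.1, -0.3, 0.8], [-1.96, -2.54, 0, 0, 0.1, -0.3, 0.8], [0, 0, 0, 0, 0, 0, 0.8], [0, 0, 0, 0, 0, 0, 0.8]]]'

```text
t: 23.55
ee_pos: [534.1, 218.5, 272.0]
orientation: [-3.137, 0.044, -0.003]
ft_force: [1.2, 0.6, -0.5]
width: 68.2
```

Run:
```python
from h import *
p,r,o=cur();print(p,o['width'])
rt=tool(CY-np.radians(1.0),np.pi/2,1);plan([533.4,218.8,192],rt,4)
```

```text
[534.13214737 218.45320199 272.02690858] 68.23844854339104
n 4
[[-0.02, -0.0, 2.0, -0.05, -0.03, 0.01], [-0.02, -0.0, 2.0, -0.05, -0.03, 0.01], [-0.02, -0.0, 2.0, -0.05, -0.03, 0.01], [-0.02, -0.01, 2.0, -0.05, -0.03, 0.01]]
```

Emit:
apply_moves --series '[[[0, 0, 2, 0, 0, 0, 0.8], [0, 0, 2, 0, 0, 0, 0.8], [0, 0, 2, 0, 0, 0, 0.8], [0, 0, 2, 0, 0, 0, 0.7], [0, 0, 0, 0, 0, 0, 0.3], [0, 0, 0, 0, 0, 0, 0], [0, 0, 0, 0, 0, 0, 0], [0, 0, 0, 0, 0, 0, 0], [0, 0, 0, 0, 0, 0, 0], [0, 0, 0, 0, 0, 0, 0]]]'

```text
t: 24.55
ee_pos: [534.9, 218.4, 193.0]
orientation: [-3.137, 0.046, -0.005]
ft_force: [0.4, -0.3, 4.3]
width: 31.8
```

Emit:
apply_moves --series '[[[0, 0, 0, 0, 0, -8, 0], [0, 0, 0, 0, 0, -8, 0], [0, 0, 0, 0, 0, -8, 0], [0, 0, 0, 0, 0, -8, 0], [0, 0, 0, 0, 0, -8, 0], [0, 0, 0, 0, 0, -8, 0], [0, 0, 0, 0, 0, -8, 0], [0, 0, 0, 0, 0, -8, 0], [0, 0, 0, 0, 0, -8, 0], [0, 0, 0, 0, 0, -8, 0], [0, 0, 0, 0, 0, 0, 0], [0, 0, 0, 0, 0, 0, 0]]]'

```text
t: 25.75
ee_pos: [534.8, 219.3, 193.0]
orientation: [-2.436, -1.98, -0.009]
ft_force: [-0.2, 4.1, 5.0]
width: 31.9
```

```bash
python3 -c "
from h import *
p,r,o=cur();print(p,o['width'],o['ft_force'],o['moment'],np.degrees(np.arctan2(*r.as_matrix()[[1,0],0])))"
```

```text
[534.81434666 219.3262     193.0493887 ] 31.927235912597414 [-0.22738866  4.06224757  5.00284042] [0.67174175 0.07787299 0.01345294] 78.19643586640332
```

Emit:
apply_moves --series '[[[0, 0, 0, 0, 0, -6, 0], [0, 0, 0, 0, 0, -5, 0], [0, 0, 0, 0, 0, -2, 0], [0, 0, 0, 0, 0, -2, 0], [0, 0, 0, 0, 0, 0, 0], [0, 0, 0, 0, 0, 0, 0]]]'

```text
t: 26.35
ee_pos: [534.5, 219.3, 193.0]
orientation: [-2.158, -2.28, -0.009]
ft_force: [-1.8, 3.8, 7.1]
width: 31.9
```

```bash
python3 -c "
from h import *
p,r,o=cur();print(p,o['width'],o['ft_force'],o['moment'],np.degrees(np.arctan2(*r.as_matrix()[[1,0],0])))"
```

```text
[534.48907399 219.3294903  193.01638083] 31.890991793382582 [-1.7739904   3.79048209  7.13725379] [ 0.80559961  0.16885187 -0.09831214] 93.16799447188828
```

Emit:
apply_moves --series '[[[0, 0, 0, 0, 0, -2, 0], [0, 0, 0, 0, 0, -1, 0], [0, 0, 0, 0, 0, 0, 0]]]'

```text
t: 26.65
ee_pos: [534.5, 219.4, 193.0]
orientation: [-2.099, -2.334, -0.01]
ft_force: [-1.4, 3.7, 5.7]
width: 32.0
```

```bash
python3 -c "
from h import *
p,r,o=cur();print(p,o['width'],o['ft_force'],o['moment'],np.degrees(np.arctan2(*r.as_matrix()[[1,0],0])))"
```

```text
[534.45782383 219.42476201 193.03730445] 32.009028407839 [-1.4150385   3.73892472  5.66137715] [ 0.86314319  0.26310581 -0.96890001] 96.06539356729621
```

The moment jumps to -0.97 N·m, so the plug is at its 0 stop. Ease back by the play, release, rise, and go round to the side grip.

Emit:
apply_moves --series '[[[0, 0, 0, 0, 0, 3, 0], [0, 0, 0, 0, 0, 1.5, 0], [0, 0, 0, 0, 0, 0, 0], [0, 0, 0, 0, 0, 0, 0.8], [0, 0, 0, 0, 0, 0, 0.8], [0, 0, 0, 0, 0, 0, 0.8], [0, 0, -1, 0, 0, 0, 0.8], [0, 0, -2, 0, 0, 0, 0.8], [0, 0, -3, 0, 0, 0, 1], [0, 0, -4, 0, 0, 0, 1], [0, 0, 0, 0, 0, 0, 1]]]'

```text
t: 27.75
ee_pos: [536.7, 218.9, 298.1]
orientation: [2.185, 2.254, 0.019]
ft_force: [0.5, 0.4, 0.6]
width: 87.1
```

Run:
```python
from h import *
p,r,o=cur();print(p,o['width'],o['ft_force'],np.round(o['qpos'],3))
q1,e=ik(np.array([457.5,219.3,288.5]),tool(CY,0,0),[.898,.602,2.471,4.05,1.53,1.52]);print(q1.round(3),e)
jplan(q1,33,1)
```

```text
[536.72413539 218.85701835 298.06513875] 87.09839986145094 [0.52773545 0.40798735 0.55792083] [0.365 0.286 1.682 0.003 1.162 0.333]
[0.899 0.599 2.47  4.053 1.526 1.514] 1.0901782948602443e-13
0 [537. 219. 298.] [[482.0, 217.0, 284.0], [592.0, 221.0, 285.0]] z [ 0.01  0.01 -1.  ]
4 [419. 349. 271.] [[365.0, 365.0, 279.0], [465.0, 344.0, 238.0]] z [-0.28  0.36 -0.89]
8 [333. 459. 300.] [[294.0, 484.0, 332.0], [360.0, 453.0, 250.0]] z [-0.44  0.66 -0.61]
12 [301. 536. 354.] [[287.0, 561.0, 403.0], [303.0, 537.0, 297.0]] z [-0.4   0.88 -0.26]
16 [321. 573. 399.] [[336.0, 588.0, 452.0], [301.0, 586.0, 347.0]] z [-0.17  0.98  0.04]
20 [377. 563. 412.] [[414.0, 561.0, 455.0], [345.0, 592.0, 375.0]] z [0.19 0.96 0.21]
24 [438. 504. 388.] [[483.0, 482.0, 415.0], [408.0, 548.0, 368.0]] z [0.57 0.79 0.22]
28 [475. 398. 341.] [[512.0, 357.0, 352.0], [461.0, 452.0, 334.0]] z [0.86 0.49 0.13]
32 [467. 257. 296.] [[486.0, 204.0, 297.0], [476.0, 313.0, 295.0]] z [1.   0.1  0.02]
33 [458. 219. 288.] [[471.0, 164.0, 288.0], [472.0, 274.0, 288.0]] z [ 1.   -0.01  0.  ]
4.755901596963503 8.127115109311
[... 510 characters left out ...]
[0.7, -1.2, 0.4, 4.8, 3.1, 5.5, 1], [0.8, -1.1, 0.2, 4.7, 3.2, 5.5, 1], [0.9, -1.0, 0.0, 4.7, 3.2, 5.4, 1], [1.0, -1.0, -0.2, 4.7, 3.3, 5.2, 1], [1.1, -1.0, -0.4, 4.7, 3.3, 5.1, 1], [1.3, -1.0, -0.6, 4.7, 3.4, 4.9, 1], [1.4, -1.1, -0.7, 4.8, 3.4, 4.6, 1], [1.5, -1.2, -0.9, 4.9, 3.4, 4.4, 1], [1.6, -1.4, -1.1, 5.0, 3.4, 4.1, 1], [1.7, -1.5, -1.2, 5.1, 3.4, 3.8, 1]]
[[1.7, -1.8, -1.3, 5.2, 3.3, 3.5, 1], [1.7, -2.0, -1.4, 5.3, 3.2, 3.1, 1], [1.7, -2.2, -1.5, 5.5, 3.0, 2.8, 1], [1.6, -2.5, -1.5, 5.6, 2.8, 2.5, 1], [1.6, -2.8, -1.5, 5.7, 2.5, 2.1, 1], [1.4, -3.0, -1.5, 5.9, 2.2, 1.8, 1], [1.2, -3.2, -1.5, 6.0, 1.9, 1.5, 1], [1.0, -3.5, -1.4, 6.0, 1.5, 1.2, 1], [0.8, -3.7, -1.4, 6.1, 1.2, 1.0, 1]]
```

Emit:
apply_moves --series '[[[3.5, -3.0, 1.3, 4.6, 5.1, 4.0, 1], [3.1, -3.1, 1.4, 4.8, 4.8, 4.2, 1], [2.7, -3.1, 1.5, 5.0, 4.5, 4.3, 1], [2.4, -3.1, 1.5, 5.1, 4.3, 4.5, 1], [2.0, -3.0, 1.5, 5.2, 4.0, 4.7, 1], [1.7, -2.9, 1.5, 5.2, 3.8, 4.8, 1], [1.5, -2.8, 1.5, 5.3, 3.6, 5.0, 1], [1.2, -2.6, 1.4, 5.2, 3.4, 5.1, 1], [1.0, -2.4, 1.3, 5.2, 3.3, 5.3, 1], [0.9, -2.2, 1.2, 5.1, 3.2, 5.4, 1], [0.8, -2.0, 1.1, 5.1, 3.1, 5.5, 1], [0.7, -1.8, 1.0, 5.0, 3.1, 5.5, 1]]]'

```text
t: 28.95
ee_pos: [297.0, 536.5, 350.0]
orientation: [-1.792, -0.418, 0.28]
ft_force: [-0.3, -0.3, 0.6]
width: 87.7
```

Emit:
apply_moves --series '[[[0.7, -1.6, 0.8, 4.9, 3.1, 5.6, 1], [0.7, -1.4, 0.6, 4.8, 3.1, 5.6, 1], [0.7, -1.2, 0.4, 4.8, 3.1, 5.5, 1], [0.8, -1.1, 0.2, 4.7, 3.2, 5.5, 1], [0.9, -1.0, 0.0, 4.7, 3.2, 5.4, 1], [1.0, -1.0, -0.2, 4.7, 3.3, 5.2, 1], [1.1, -1.0, -0.4, 4.7, 3.3, 5.1, 1], [1.3, -1.0, -0.6, 4.7, 3.4, 4.9, 1], [1.4, -1.1, -0.7, 4.8, 3.4, 4.6, 1], [1.5, -1.2, -0.9, 4.9, 3.4, 4.4, 1], [1.6, -1.4, -1.1, 5.0, 3.4, 4.1, 1], [1.7, -1.5, -1.2, 5.1, 3.4, 3.8, 1]]]'

```text
t: 30.15
ee_pos: [434.9, 499.7, 383.4]
orientation: [-0.874, 1.056, 0.418]
ft_force: [0.7, -0.0, 0.4]
width: 87.9
```

Emit:
apply_moves --series '[[[1.7, -1.8, -1.3, 5.2, 3.3, 3.5, 1], [1.7, -2.0, -1.4, 5.3, 3.2, 3.1, 1], [1.7, -2.2, -1.5, 5.5, 3.0, 2.8, 1], [1.6, -2.5, -1.5, 5.6, 2.8, 2.5, 1], [1.6, -2.8, -1.5, 5.7, 2.5, 2.1, 1], [1.4, -3.0, -1.5, 5.9, 2.2, 1.8, 1], [1.2, -3.2, -1.5, 6.0, 1.9, 1.5, 1], [1.0, -3.5, -1.4, 6.0, 1.5, 1.2, 1], [0.8, -3.7, -1.4, 6.1, 1.2, 1.0, 1], [0, 0, 0, 0, 0, 0, 1]]]'

```text
t: 31.15
ee_pos: [450.7, 213.0, 286.1]
orientation: [0.008, 1.582, -0.021]
ft_force: [0.4, 0.2, 0.4]
width: 87.6
```

Run:
```python
from h import *
p,r,o=cur();print(p,np.round(o['qpos'],3),r.as_matrix().round(3).tolist())
rt=tool(CY,0,0);a=np.array([459,219.6,189]);b=a+[73,0,0]
plan(a,rt,4);plan(b,rt,4,a,rt)
s=ctrl.get_image("scene");d=ctrl.get_image("top");cv2.imwrite("pics/ret.png",np.hstack([crop(s,150,150,130,110,3),crop(d,110,120,130,110,3)]))
```

```text
[450.71680213 213.04665229 286.12329102] [0.909 0.597 2.486 4.07  1.524 1.515] [[-0.012, 0.018, 1.0], [-0.008, 1.0, -0.018], [-1.0, -0.009, -0.011]]
n 4
[[2.42, 0.19, 0.23, -0.1, -0.16, 0.12], [2.43, 0.18, 0.23, -0.1, -0.16, 0.12], [2.43, 0.18, 0.22, -0.1, -0.16, 0.12], [2.43, 0.17, 0.21, -0.1, -0.16, 0.12]]
n 4
[[0.0, 0.02, 1.82, 0.0, 0.0, 0.0], [0.0, 0.02, 1.82, 0.0, 0.0, 0.0], [0.0, 0.02, 1.82, 0.0, 0.0, 0.0], [0.0, 0.02, 1.82, 0.0, 0.0, 0.0]]
```

View pics/ret.png

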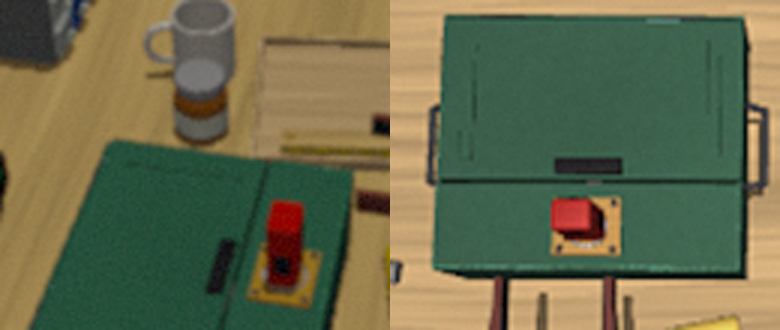

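The lid is flush and shut, and the key is upright and turned back, its wide face level in the top view. Grip it from the side.

Emit:
apply_moves --series '[[[2.4, 0.19, 0.23, -0.1, -0.16, 0.1, 1], [2.4, 0.18, 0.23, -0.1, -0.16, 0.1, 1], [2.4, 0.18, 0.22, -0.1, -0.16, 0.1, 1], [2.4, 0.17, 0.21, -0.1, -0.16, 0.1, 1], [0, 0, 0, 0, 0, 0, 1]]]'

```text
t: 31.75
ee_pos: [461.0, 222.6, 187.9]
orientation: [0.005, 1.571, -0.007]
ft_force: [-0.0, 0.1, 0.3]
width: 87.6
```

Run:
```python
from h import *
p,r,o=cur();print(p,r.as_matrix().round(3).tolist())
plan([532.5,219.6,189],tool(CY,0,0),4)
```

```text
[461.02659686 222.58595276 187.85338471] [[-0.0, 0.007, 1.0], [-0.001, 1.0, -0.007], [-1.0, -0.001, -0.0]]
n 4
[[-0.03, -0.06, 1.79, 0.06, -0.0, 0.02], [-0.03, -0.06, 1.79, 0.06, -0.0, 0.02], [-0.03, -0.06, 1.79, 0.06, -0.0, 0.02], [-0.03, -0.06, 1.79, 0.06, -0.0, 0.02]]
```

Emit:
apply_moves --series '[[[0, -0.06, 1.8, 0, 0, 0, 1], [0, -0.06, 1.8, 0, 0, 0, 1], [0, -0.06, 1.8, 0, 0, 0, 1], [0, -0.06, 1.8, 0, 0, 0, 0.8], [0, 0, 0, 0, 0, 0, 0.6], [0, 0, 0, 0, 0, 0, 0.3], [0, 0, 0, 0, 0, 0, 0], [0, 0, 0, 0, 0, 0, 0], [0, 0, 0, 0, 0, 0, 0], [0, 0, 0, 0, 0, 0, 0], [0, 0, 0, 0, 0, 0, 0]]]'

```text
t: 32.85
ee_pos: [532.0, 218.8, 190.8]
orientation: [0.006, 1.569, -0.006]
ft_force: [-0.9, 0.1, 1.5]
width: 40.1
```

Emit:
apply_moves --series '[[[-0.3, 0, 0, 0, 0, 0, 0], [-0.3, 0, 0, 0, 0, 0, 0], [-0.4, 0, 0, 0, 0, 0, 0], [0, 0, 0, 0, 0, 0, 0]]]'

```text
t: 33.25
ee_pos: [532.2, 218.5, 201.5]
orientation: [0.007, 1.568, -0.006]
ft_force: [-1.4, 0.3, -0.1]
width: 40.5
```

It comes out freely. Continue up and plan the way to the tray.

Emit:
apply_moves --series '[[[-1, 0, 0, 0, 0, 0, 0], [-1, 0, 0, 0, 0, 0, 0], [-1.5, 0, 0, 0, 0, 0, 0], [-2, 0, 0, 0, 0, 0, 0], [-2, 0, 0, 0, 0, 0, 0], [0, 0, 0, 0, 0, 0, 0]]]'

```text
t: 33.85
ee_pos: [532.0, 218.4, 279.2]
orientation: [0.009, 1.565, -0.005]
ft_force: [-0.4, -0.1, -0.9]
width: 40.0
```

Run:
```python
from h import *
p,r,o=cur();print(p,np.round(o['qpos'],3),o['ft_force'],o['width'])
d=ctrl.get_image("top");s=ctrl.get_image("scene")
q1,e=ik(np.array([487.,-211.5,259]),tool(KY,np.pi/2,1),[-.4368,.2568,1.8193,.0053,1.0563,1.3802]);print(q1.round(3),e)
jplan(q1,36,0)
cv2.imwrite("pics/out.png",np.hstack([crop(s,150,150,130,110,3),crop(d,110,120,130,110,3)]))
```

```text
[531.99583389 218.35801118 279.17946553] [0.715 0.627 2.37  3.87  1.469 1.478] [-0.39630692 -0.14143721 -0.88097525] 40.030890669531715
[-0.432  0.258  1.817  0.     1.066  1.388] 2.653892405552709e-13
0 [532. 218. 277.] [[545.0, 163.0, 277.0], [546.0, 273.0, 277.0]] z [ 1.   -0.01  0.  ]
4 [571. 291. 317.] [[600.0, 242.0, 319.0], [568.0, 348.0, 316.0]] z [0.95 0.29 0.09]
8 [582. 344. 355.] [[623.0, 306.0, 366.0], [565.0, 398.0, 349.0]] z [0.82 0.55 0.15]
12 [573. 373. 378.] [[620.0, 348.0, 399.0], [544.0, 418.0, 361.0]] z [0.63 0.76 0.15]
16 [552. 370. 374.] [[599.0, 363.0, 405.0], [517.0, 403.0, 344.0]] z [0.42 0.91 0.04]
20 [532. 331. 344.] [[574.0, 342.0, 381.0], [496.0, 347.0, 303.0]] z [ 0.23  0.96 -0.17]
24 [518. 251. 299.] [[553.0, 280.0, 334.0], [487.0, 247.0, 252.0]] z [ 0.11  0.89 -0.44]
28 [511. 129. 257.] [[538.0, 173.0, 281.0], [486.0, 104.0, 212.0]] z [ 0.04  0.7  -0.72]
32 [505. -30. 237.] [[524.0, 23.0, 245.0], [486.0, -72.0, 204.0]] z [ 0.02  0.39 -0.92]
36 [ 487. -211.  259.] [[501.0, -158.0, 245.0], [473.0, -265.0, 245.0]] z [ 0. -0. -1.]
4.762887779488406 5.93969
[... 698 characters left out ...]
 0.4, -3.2, 0], [0.6, 0.7, -1.1, -4.1, 0.6, -3.2, 0], [0.7, 0.8, -1.3, -4.1, 0.8, -3.2, 0], [0.9, 1.0, -1.4, -4.1, 1.0, -3.2, 0], [1.0, 1.1, -1.6, -4.2, 1.2, -3.1, 0], [1.1, 1.3, -1.7, -4.3, 1.4, -3.0, 0], [1.2, 1.6, -1.8, -4.4, 1.5, -2.9, 0]]
[[1.3, 1.8, -1.9, -4.5, 1.7, -2.8, 0], [1.4, 2.0, -1.9, -4.6, 1.8, -2.7, 0], [1.4, 2.3, -2.0, -4.7, 1.8, -2.6, 0], [1.4, 2.6, -2.0, -4.8, 1.9, -2.4, 0], [1.4, 2.8, -2.0, -4.9, 1.9, -2.3, 0], [1.4, 3.1, -2.0, -5.0, 1.9, -2.1, 0], [1.3, 3.4, -1.9, -5.1, 1.8, -2.0, 0], [1.2, 3.6, -1.9, -5.2, 1.8, -1.8, 0], [1.1, 3.9, -1.8, -5.3, 1.7, -1.7, 0], [1.0, 4.1, -1.7, -5.5, 1.5, -1.5, 0], [0.8, 4.3, -1.6, -5.6, 1.4, -1.4, 0], [0.7, 4.5, -1.4, -5.6, 1.2, -1.3, 0]]
```

View pics/out.png

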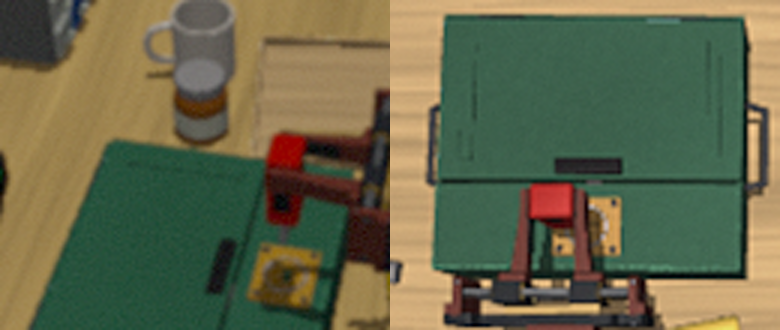

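The key is out of the lock and upright in the gripper, and the lid is still shut. Now to the tray.

Emit:
apply_moves --series '[[[-0.9, 2.0, 1.2, -4.3, -1.1, 0.1, 0], [-0.9, 1.8, 1.2, -4.3, -1.2, -0.1, 0], [-1.0, 1.6, 1.2, -4.3, -1.3, -0.4, 0], [-1.0, 1.5, 1.1, -4.2, -1.3, -0.6, 0], [-1.0, 1.3, 1.0, -4.2, -1.3, -0.9, 0], [-1.0, 1.1, 0.9, -4.2, -1.3, -1.2, 0], [-0.9, 1.0, 0.8, -4.1, -1.3, -1.4, 0], [-0.9, 0.8, 0.7, -4.1, -1.2, -1.7, 0], [-0.8, 0.7, 0.6, -4.1, -1.2, -1.9, 0], [-0.7, 0.6, 0.4, -4.1, -1.0, -2.1, 0], [-0.6, 0.5, 0.3, -4.0, -0.9, -2.3, 0], [-0.5, 0.5, 0.1, -4.0, -0.8, -2.5, 0]]]'

```text
t: 35.15
ee_pos: [572.0, 372.1, 374.5]
orientation: [-0.839, 1.174, 0.436]
ft_force: [-0.6, -0.2, 0.2]
width: 39.9
```

Emit:
apply_moves --series '[[[-0.3, 0.4, -0.1, -4.0, -0.6, -2.7, 0], [-0.2, 0.4, -0.2, -4.0, -0.4, -2.8, 0], [-0.1, 0.4, -0.4, -4.0, -0.2, -3.0, 0], [0.1, 0.4, -0.6, -4.0, 0.0, -3.1, 0], [0.3, 0.5, -0.8, -4.0, 0.2, -3.1, 0], [0.4, 0.6, -1.0, -4.0, 0.4, -3.2, 0], [0.6, 0.7, -1.1, -4.1, 0.6, -3.2, 0], [0.7, 0.8, -1.3, -4.1, 0.8, -3.2, 0], [0.9, 1.0, -1.4, -4.1, 1.0, -3.2, 0], [1.0, 1.1, -1.6, -4.2, 1.2, -3.1, 0], [1.1, 1.3, -1.7, -4.3, 1.4, -3.0, 0], [1.2, 1.6, -1.8, -4.4, 1.5, -2.9, 0]]]'

```text
t: 36.35
ee_pos: [515.7, 252.0, 296.1]
orientation: [-1.916, 0.709, 0.309]
ft_force: [0.5, 1.2, -0.7]
width: 40.1
```

Emit:
apply_moves --series '[[[1.3, 1.8, -1.9, -4.5, 1.7, -2.8, 0], [1.4, 2.0, -1.9, -4.6, 1.8, -2.7, 0], [1.4, 2.3, -2.0, -4.7, 1.8, -2.6, 0], [1.4, 2.6, -2.0, -4.8, 1.9, -2.4, 0], [1.4, 2.8, -2.0, -4.9, 1.9, -2.3, 0], [1.4, 3.1, -2.0, -5.0, 1.9, -2.1, 0], [1.3, 3.4, -1.9, -5.1, 1.8, -2.0, 0], [1.2, 3.6, -1.9, -5.2, 1.8, -1.8, 0], [1.1, 3.9, -1.8, -5.3, 1.7, -1.7, 0], [1.0, 4.1, -1.7, -5.5, 1.5, -1.5, 0], [0.8, 4.3, -1.6, -5.6, 1.4, -1.4, 0], [0.7, 4.5, -1.4, -5.6, 1.2, -1.3, 0]]]'

```text
t: 37.55
ee_pos: [484.0, -210.3, 256.3]
orientation: [3.115, -0.386, -0.014]
ft_force: [0.3, -0.6, -1.4]
width: 39.9
```

Run:
```python
from h import *
p,r,o=cur();print(p,np.round(o['qpos'],3),o['width'],r.as_matrix().round(3).tolist())
rt=tool(KY,np.pi/2,1);a=np.array([487.,-211.5,90]);plan(a,rt,6);plan(a-[0,0,60],rt,3,a,rt)
```

```text
[ 484.00598872 -210.3373083   256.30486356] [-0.429  0.26   1.822 -0.006  1.068  1.391] 39.902718487586306 [[0.97, -0.244, -0.009], [-0.244, -0.97, -0.002], [-0.009, 0.004, -1.0]]
n 6
[[0.08, -0.0, 2.77, 0.04, 0.08, 0.03], [0.07, -0.0, 2.77, 0.04, 0.08, 0.03], [0.07, -0.0, 2.77, 0.04, 0.08, 0.03], [0.06, 0.0, 2.77, 0.04, 0.08, 0.03], [0.06, 0.0, 2.77, 0.04, 0.08, 0.03], [0.06, 0.0, 2.77, 0.04, 0.08, 0.03]]
n 3
[[-0.0, -0.0, 2.0, 0.0, 0.0, 0.0], [-0.0, -0.0, 2.0, 0.0, 0.0, 0.0], [-0.0, -0.0, 2.0, 0.0, 0.0, 0.0]]
```

Emit:
apply_moves --series '[[[0.08, 0, 3, 0, 0.1, 0, 0], [0.08, 0, 4, 0, 0.1, 0, 0], [0.08, 0, 4, 0, 0.1, 0, 0], [0.08, 0, 4, 0, 0.1, 0, 0], [0.08, 0, 4, 0, 0.1, 0, 0], [0, 0, 2, 0, 0, 0, 0], [0, 0, 1, 0, 0, 0, 0], [0, 0, 0, 0, 0, 0, 0]]]'

```text
t: 38.35
ee_pos: [487.6, -209.4, 35.5]
orientation: [-3.117, 0.388, 0.001]
ft_force: [0.8, 0.2, -0.8]
width: 40.0
```

Emit:
apply_moves --series '[[[0, 0, 0.4, 0, 0, 0, 0], [0, 0, 0.3, 0, 0, 0, 0], [0, 0, 0, 0, 0, 0, 0]]]'

```text
t: 38.65
ee_pos: [489.4, -210.2, 31.1]
orientation: [3.116, -0.387, 0.008]
ft_force: [0.3, 0.6, -1.1]
width: 40.4
```

Emit:
apply_moves --series '[[[0, 0, 0.3, 0, 0, 0, 0], [0, 0, 0.2, 0, 0, 0, 0], [0, 0, 0, 0, 0, 0, 0]]]'

```text
t: 38.95
ee_pos: [489.0, -210.0, 25.5]
orientation: [3.116, -0.387, 0.006]
ft_force: [-0.3, 0.0, -0.7]
width: 39.9
```

Emit:
apply_moves --series '[[[0, 0, 0.2, 0, 0, 0, 0], [0, 0, 0, 0, 0, 0, 0]]]'

```text
t: 39.15
ee_pos: [489.1, -210.3, 24.6]
orientation: [3.116, -0.386, 0.006]
ft_force: [-4.2, -0.2, 12.4]
width: 39.6
```

Touching the floor (12 N). Release and rise.

Emit:
apply_moves --series '[[[0, 0, 0, 0, 0, 0, 1], [0, 0, 0, 0, 0, 0, 1], [0, 0, 0, 0, 0, 0, 1], [0, 0, 0, 0, 0, 0, 1], [0, 0, 0, 0, 0, 0, 1], [0, 0, -1, 0, 0, 0, 1], [0, 0, -3, 0, 0, 0, 1], [0, 0, -4, 0, 0, 0, 1], [0, 0, -4, 0, 0, 0, 1], [-2, 0, -4, 0, 0, 0, 1], [-2, 0, -4, 0, 0, 0, 1], [0, 0, 0, 0, 0, 0, 1]]]'

```text
t: 40.35
ee_pos: [450.1, -200.4, 228.7]
orientation: [3.114, -0.387, 0.018]
ft_force: [0.8, -0.2, -0.5]
width: 88.0
```

Run:
```python
from h import *
p,r,o=cur();print(o['t'],p,o['ft_force'],np.abs(o['qvel']).max())
cv2.imwrite("pics/fin.png",cv2.resize(ctrl.get_image("scene")["img"],None,fx=1.5,fy=1.5))
```

```text
40.35 [ 450.09588708 -200.41061914  228.69789321] [ 0.8354352  -0.16393272 -0.45293819] 0.08816064679839244
```

View pics/fin.png

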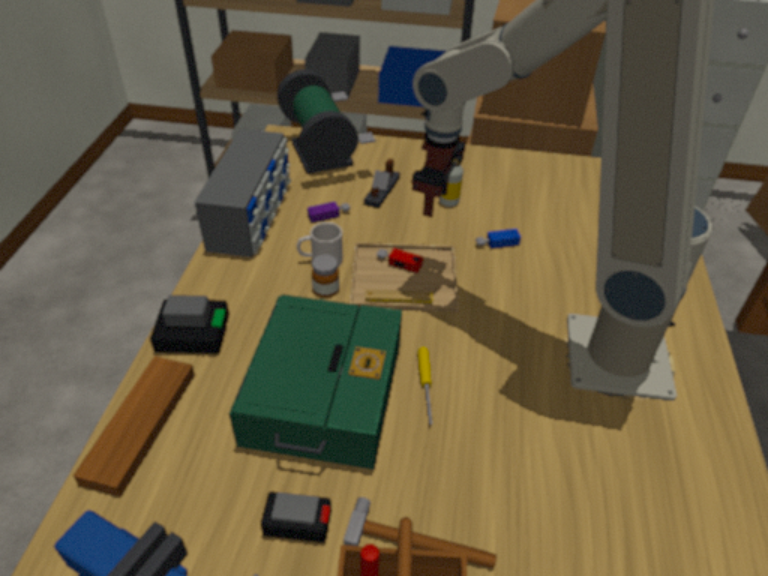

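The key lies flat in the tray, at (405,260) in this enlarged view. The lid is shut, the lock is empty, and the other objects look undisturbed. Handing in.

```bash
python3 -c "
from workcell import ctrl
print(ctrl.close_job())"
```

```text
the job is handed in; nothing more can be done
None
```

The green chest is locked with its lid shut, and the red key lies flat in the tray. I handed the job in at about 40 s of the 72 s allowed; no verdict is reported.

- **What I did:** I fitted the key from the side, regripped it from above and turned it about 92° clockwise. I pushed the lid down along its arc, turned the key back, and took it out from the side. Then I laid it back in the tray close to where it started.
- **Lid:** it stopped with the fingertips at about 120 mm, the shut height, with 24 N of resistance. It still looked flush after the key was turned back.
- **Lock:** the turn back ended at a hard stop (moment of about 0.97 N·m), and the key then lifted out with almost no force. The lock angle itself was not measured, only inferred from the tool's turn and these signs.
- **Key and bystanders:** the last picture shows the key flat in the tray, the lock empty, the gripper clear, and the bystanders apparently where they were. I judged the bystanders by eye only.
- **Disagreements:** before insertion, the cameras put the key about 4 mm lower and 2 mm off to the side of my prediction. I used the camera values, and the key seated without trouble.
- **Budget:** I viewed 12 pictures, two more than planned.

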